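# Raise the stack-nest tray and lock it with its bar

## Task

Lift the light wooden tray out of its steel carrier, turn it half a turn and set it back so that its four ears stand on the high ledges instead of dropping into the deep slots, and let go of it. Then take the lock bar from its sloping rest and thread it through all four eyes, the carrier's two uprights and the tray's two tabs between them, until its handle is up against the upright. Leave the other kitchen things where they stand.

Things in the scene. Friction and masses are not known exactly. Their poses are not given: they have to be found in the camera images.
- carrier: Fixed steel crate, 170 (x) by 136 mm (y), origin under its centre, z up. Tops of the side walls (y +-59 to +-68 mm): deep slots, floor z = 50 mm, at x = +50 and -20; high ledges, floor z = 95, at x = -50 and +20; each 23 mm wide, the teeth between reach z = 105. Outside them at x = -35 stand two uprights, y +-73 to +-81, 34 mm wide, top z = 138, each with a 14 mm eye along y at z = 123.
- carrier_eye_right (a point): Centre of the eye at the outer face of the carrier's upright on its -y side: carrier (-35, -81, 123) mm.
- carrier_eye_left (a point): The same on the +y side: carrier (-35, +81, 123) mm.
- tray: Loose wood tray, 0.3 to 0.54 kg, 150 (x) by 112 mm (y), rim 40 mm high, origin under its centre. Square grip post 28 x 28 mm (sides along x, y) at the centre, top z = 85. Four ears 18 mm wide at x = +50 and -20, out to y = +-67, undersides z = 28. It starts nested: axes as the carrier's, ears in the deep slots, origin 22 mm above the carrier's. Turned half round on the high ledges: 67 mm above.
- tray_eye_a (a point): Centre of the 14 mm eye, along y, in the tray's tab on its -y side: tray (35, -54, 56) mm. The tab is 5 mm thick (y -51 to -56), 30 mm wide, and rises to z = 72 mm. With the tray turned half round on the high ledges its eyes line up with the carrier's.
- tray_eye_b (a point): The same in the tab on the tray's +y side: tray (35, +54, 56) mm.
- bar: Loose lock bar, 60 to 110 g: rod 10 mm thick from the origin to x = +190 mm, its last 14 mm tapering to 5 mm; wooden handle x = -70 to 0 mm, 16 mm wide (y), 20 mm high (z). Origin on the axis at the handle's shoulder. It starts in the rest's groove, 35 degrees to the horizontal, tip down towards the robot, y level, z up and square to the slope; the outer 50 mm of the handle overhang the rest.
- bar_tip (a point): The tip of the bar: bar (190, 0, 0) mm.
- rest: Fixed wooden sloping rest, base 200 by 70 mm, about 140 mm tall, origin under its centre, +x downhill. A groove 13 mm wide, open above, holds the rod, with a stop at the low end. The bar's shoulder lies at rest (-75, 0, 136) mm, the handle's end at (-132, 0, 176) mm; the bar lifts off square to the slope.
- tub_short: Round deli tub with a snap lid, lid 118 mm across, 62 mm tall, origin under its base; leave it where it is.
- tub_tall: Round deli tub with a snap lid, lid 118 mm across, 140 mm tall, origin under its base; leave it where it is.
- tub_mid: Round deli tub with a snap lid, lid 118 mm across, 85 mm tall, origin under its base; leave it where it is.
- lids: Stack of tub lids, 118 mm across, 25.5 mm tall, origin under its centre; leave it where it is.
- shaker: Glass shaker with steel cap, 52 mm across, 105 mm tall, origin under its base; leave it where it is.
- mug: White mug, 80 mm across, 90 mm tall, handle at its +y, origin under its base; leave it where it is.
- spoon: Steel spoon lying on the counter along its x, 200 mm long; leave it where it is.
Mind the look-alikes: they are no part of the job. Leave any purple look-alike of the tray alone.

How it is judged:
On the way, in this order (a step that is already met when the one before it is completed fails the run):
1. the tray stands on the carrier's high ledges, turned half a turn, its eyes in line with the carrier's, and the fingers have let go of it (x of tray_eye_a in the frame of carrier between -0.039 and -0.031 m and z of tray_eye_a in the frame of carrier between 0.119 and 0.127 m and x of tray_eye_b in the frame of carrier between -0.039 and -0.031 m and z of tray_eye_b in the frame of carrier between 0.119 and 0.127 m and contact force between tray and the fingers below 0.5 N), for 0.2 s.
2. the bar's tip has passed through an upright and the tab next to it, in line with the eyes (angle between the x axis of bar and the y axis of carrier, either way round below 0.08 rad and x of bar_tip in the frame of carrier between -0.043 and -0.027 m and z of bar_tip in the frame of carrier between 0.114 and 0.132 m and y of bar_tip in the frame of carrier between -0.045 and 0.045 m and x of tray_eye_a in the frame of carrier between -0.039 and -0.031 m and z of tray_eye_a in the frame of carrier between 0.119 and 0.127 m and x of tray_eye_b in the frame of carrier between -0.039 and -0.031 m and z of tray_eye_b in the frame of carrier between 0.119 and 0.127 m), for 0.05 s.
3. the bar is through all four eyes with its handle against the upright (angle between the x axis of bar and the y axis of carrier, either way round below 0.08 rad and x of bar_tip in the frame of carrier between -0.043 and -0.027 m and z of bar_tip in the frame of carrier between 0.114 and 0.132 m and (distance between bar and carrier_eye_right below 0.008 m or distance between bar and carrier_eye_left below 0.008 m) and x of tray_eye_a in the frame of carrier between -0.039 and -0.031 m and z of tray_eye_a in the frame of carrier between 0.119 and 0.127 m and x of tray_eye_b in the frame of carrier between -0.039 and -0.031 m and z of tray_eye_b in the frame of carrier between 0.119 and 0.127 m), for 0.2 s.
At the end, for the whole second after the job is handed in: The tray stands turned on the high ledges, its eyes within 4 mm of the line of the carrier's eyes; the bar runs through all four eyes, within 0.08 rad of that line, its shoulder within 8 mm of the outer end of an upright's eye (either upright); tray and bar are at rest (all of step 3 and linear speed of each of tray, bar below 0.02 m/s); the robot touches nothing.
It fails at once if a bystander (tub, lids, shaker, mug or spoon) is moved more than 30 mm (distance of any of tub_short, tub_tall, tub_mid, lids, shaker, mug, spoon from where it was at the start of the episode above 0.03 m).
It also fails if it takes over 66 s, if anything falls off the work surface, if the arm or the gripper's body presses on something with over 40 N, if the wrist force passes 120 N, or if a joint passes its speed limit or range.

## Robot

A 6-joint arm with a two-finger parallel gripper is mounted at the origin on the work surface. World frame = base frame: x ahead of the robot, y to its left, z up, the work surface at z = 0. Lengths are in m, angles in rad, forces in N, time in s.
With the tool pointing down it reaches from about 0.35 to 0.95 m from the base axis. Payload 17.4 kg.
Tool frame: the origin (TCP) lies midway between the tips of the shut fingers; the grasp point (between the pads) lies 19 mm behind it; z points along the fingers, y is the line along which they close (so a half turn about z gives the same grasp; the last joint's range is limited). The gripper opens to 93 mm and grips with 3 to 60 N. Pads are 15 mm wide; open, the fingers measure 128 mm over their backs; the gripper's body (75 mm by 188 mm) begins 65 mm behind the grasp point.
Start: joints at [1.232, 0.116, 1.442, -0, 1.584, -0.038], TCP at [0.2, 0.645, 0.181] pointing down, gripper open.
Joint ranges: [-2.83, 2.83], [-0.83, 2.19], [0.07, 2.5], [-1.14, 4.28], [0.01, 3], [-2.97, 2.97]. Speed limits (rad/s): [1.89, 1.89, 2.22, 3.14, 3.14, 3.14].

## Interface

Orientations are given as a unit quaternion [w, x, y, z].
In Python, from rig import robot, eyes, sign_off gives the robot as it stands. The module is installed in compiled form; this text tells all that it offers.
- The arm moves only by the tool arm_command, never from a script. Its argument "increments" is a list of rows, each an object of numbers: "dx", "dy", "dz": the shift along the tool's x, y, z in units of 30 mm (1.0 is 30 mm); "turn": the turn about the tool's z in units of 6 degrees (1.0 is 6 degrees); "gripper": the opening, from -1 (shut) to 1 (fully open). A call has exactly 10 rows; each row shifts and turns the commanded pose from where the row before left it, along the tool's axes as they then stand; what a row does not reach is not made up. A row lasts 1/12 s, in which the tool goes at most 41.7 mm and 7.16 degrees, less where a joint would pass 70% of its speed; a pose out of reach is approached as far as the arm can. A call is refused whole if a number of a shift passes 1 or a number of a turn 1, either way. A call with a gripper value outside its range is refused whole. The fingers move at their own pace and stop on an object; "newtons" is the grip in N (left out, the last holds). Time passes only in rows, so rows that do not move let the fingers close, or fill a call up. It gives the time, the measured TCP pose, the force, the opening and the grip force at its end, in the units of the state.
- robot.read_state(): the state, without advancing time (a new reading comes with each control period).
- eyes.get_image(name): name is "scene" or "top" or "wrist"; returns the picture (480x640x3 uint8, blue, green, red); there is no depth.
- eyes.calibration(name): a dict with "K" (3x3 intrinsics, pixels), "xyz" and "orientation" of the camera in the world. Camera axes: x right, y down, z forward; pixel columns grow to the right and rows downward; lengths in m; the calibration is good to about 2 mm. A picture is of the moment at which its call begins: read the wrist's pose just before it. calibration takes no time and is no camera call; for the wrist camera it gives the pose at the moment of the call.
- sign_off(): hands the job in; it is judged then, once.
The state is a dict: "time": time; "joint_positions": joint angles; "qvel": joint speeds; "joint_torque": joint torques, N m; "position": TCP position; "orientation": TCP orientation; "wrist_force": force on the tool from outside, world axes, zero at the start; "torque": the same for the moment, N m; "gripper_width": opening from 0.0 (shut) to 1.0 (fully open); "grasp_force": force on a finger pad.
Only numpy, scipy, OpenCV 4.12 (cv2) and the standard library are available. Lean on these libraries where they do the work, as an engineer would, in place of code of your own. Each camera call takes 0.05 s, during which the arm holds its last target. There are 200 camera calls.

## Working session

There is one attempt and no reset: what is moved stays moved. The work goes in short steps, Python scripts to look and compute and a tool call to move; the robot and the scene stay as the last step left them, time stands still between calls to the robot, and variables do not carry over. Pictures are saved under pics/ and viewed, at most 10 in all, crops included, and the job is handed in when it is done.

Besides the shell and the picture viewer there is one more tool, called after "Call:" as name([rows], argument=value, ...), one row to a line, values as JSON. arm_command: Moves the arm, as the interface text tells. Its arguments: {"type":"object","properties":{"increments":{"type":"array"},"newtons":{"type":"number"}},"required":["increments"]}

```bash
mkdir -p pics; python3 - <<'E'
from rig import robot, eyes
import cv2, json
print(robot.read_state())
for n in ("scene","top","wrist"):
    c=eyes.calibration(n); print(n,c)
    cv2.imwrite(f"pics/{n}0.png",eyes.get_image(n))
E
```

```text
{'time': 0.0, 'joint_positions': array([ 1.23218867e+00,  1.16479105e-01,  1.44228502e+00, -6.88014186e-06,
        1.58398263e+00, -3.78153946e-02]), 'qvel': array([-1.32262928e-03,  3.13123919e-04,  5.73530169e-05, -3.87508161e-04,
        2.02184106e-03,  2.67813775e-04]), 'joint_torque': array([ 5.25185824e-04, -7.21277833e+01, -6.22607303e+01,  7.78954290e-02,
        2.41359905e-02, -1.45118506e-04]), 'position': array([0.19992411, 0.64445022, 0.18039758]), 'orientation': array([-1.04587892e-04,  1.49829823e-01,  9.88711632e-01, -5.67500820e-04]), 'wrist_force': array([-0.05659676,  0.74543412, -0.17275139]), 'torque': array([ 0.00217886, -0.02536421, -0.01191584]), 'grasp_force': 0.0, 'gripper_width': 1.0045455449135763}
scene {'K': array([[580.82738861,   0.        , 317.75737898],
       [  0.        , 580.82738861, 251.5449577 ],
       [  0.        ,   0.        ,   1.        ]]), 'xyz': array([ 1.33838136, -0.49936841,  0.96351939]), 'orientation': array([-0.36487783,  0.80189337,  0.43270913, -0.19129558])}
top {'K': array([[465.85916447,   0.        , 310.32251302],
       [  0.        , 465.85916447, 230.89500081],
       [  0.        ,   0.        ,   1.        ]]), 'xyz': array([0.40405641, 0.05365259, 1.4333448 ]), 'orientation': array([ 0.03838331, -0.69803922,  0.71328265, -0.04995821])}
wrist {'K': array([[430.9497228 ,   0.        , 318.86427168],
       [  0.        , 430.9497228 , 238.56603462],
       [  0.        ,   0.        ,   1.        ]]), 'xyz': array([0.13161966, 0.66580204, 0.38377943]), 'orientation': array([0.10609756, 0.79783363, 0.5883162 , 0.07803114])}
```

View pics/top0.png

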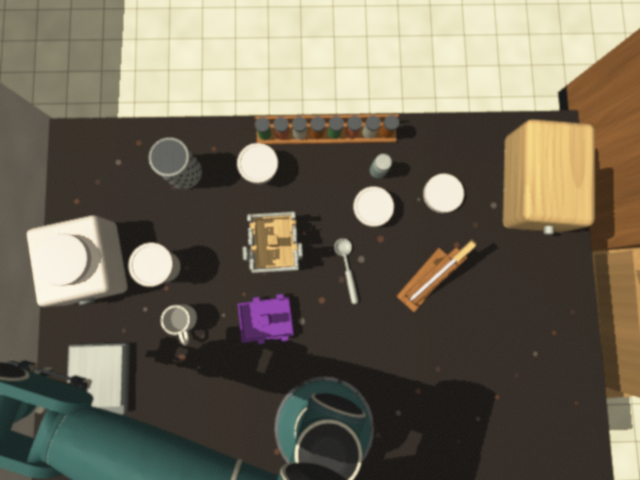

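View pics/scene0.png

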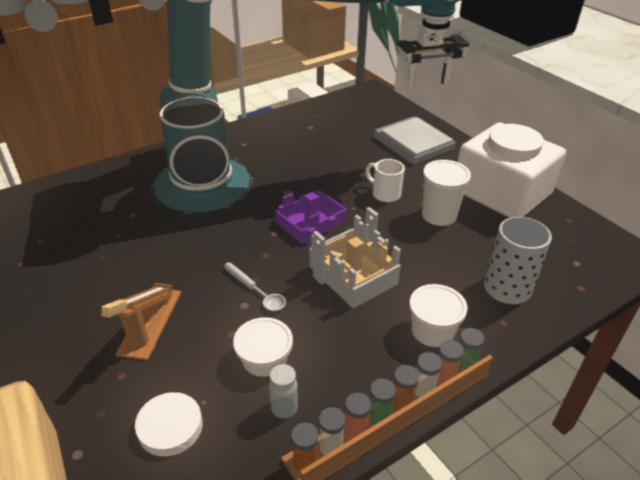

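The top view shows the carrier with the tray at about (273,243), its uprights on the lower (robot) side. The purple decoy is at (266,318). The rest is at (430,280), with the bar's handle end at (475,245) and its tip at (410,300). In the scene view the carrier is at (355,265) and the rest at (150,320).

```bash
cat > h.py <<'E'
import numpy as np, cv2
from scipy.spatial.transform import Rotation as R
from scipy.optimize import least_squares
from rig import robot, eyes
def rot(q): return R.from_quat(np.asarray(q)[[1,2,3,0]]).as_matrix()
def cam(n):
    c=eyes.calibration(n); return c["K"],np.array(c["xyz"]),rot(c["orientation"])
def onplane(c,uv,z):
    K,p,M=c; d=M@np.linalg.inv(K)@np.array([*uv,1.]); return p+d*(z-p[2])/d[2]
def proj(c,P):
    K,p,M=c; q=(np.atleast_2d(P)-p)@M@K.T; return q[:,:2]/q[:,2:]
def tri(obs):   # obs: list of (cam, uv)
    A=[];b=[]
    for c,uv in obs:
        K,p,M=c; d=M@np.linalg.inv(K)@np.array([*uv,1.]); d/=np.linalg.norm(d)
        S=np.eye(3)-np.outer(d,d); A.append(S); b.append(S@p)
    x=np.linalg.lstsq(np.vstack(A),np.hstack(b),rcond=None); return x[0]
def yaw_of(s):  # angle of tool y axis in world
    y=rot(s["orientation"])[:,1]; return np.degrees(np.arctan2(y[1],y[0]))
def goto(target,yawdeg=None,half=True):
    "increments (tool axes, shift first then turn) from the present pose"
    s=robot.read_state(); T=rot(s["orientation"]); d=T.T@(np.array(target)-s["position"])/0.03
    t=0
    if yawdeg is not None:
        dy=yawdeg-yaw_of(s); dy=(dy+90)%180-90 if half else (dy+180)%360-180
        t=-dy/6
    print("pos",s["position"].round(4),"yaw",round(yaw_of(s),2),"j",s["joint_positions"].round(2),"units",d.round(3),"turn",round(t,3),"t",round(s["time"],2))
def rigid(local,pose):  # pose x,y,z,yaw(rad)
    c,s=np.cos(pose[3]),np.sin(pose[3]); return np.asarray(local)@np.array([[c,s,0],[-s,c,0],[0,0,1]])+pose[:3]
def fit(obs,x0,fixz=None):
    "obs: list of (cam, local xyz, uv)"
    def f(p): 
        pp=np.array([p[0],p[1],fixz if fixz is not None else p[3],p[2]])
        return np.hstack([proj(c,rigid(l,pp))[0]-uv for c,l,uv in obs])
    r=least_squares(f,x0,loss="soft_l1"); return r.x,f(r.x).reshape(-1,2)
E
python3 - <<'E'
from h import *
t=cam("top")
for n,uv,z in (("carrier",(273,243),.09),("bar h",(475,245),.176),("tip",(410,300),.03)): print(n,onplane(t,uv,z).round(3))
goto(onplane(t,(273,243),.3)-[0.09,0,0],90)
M=rot(robot.read_state()["orientation"]).T@cam("wrist")[2]; print("cam in tool",M.round(3), rot(robot.read_state()["orientation"]).T@(cam("wrist")[1]-robot.read_state()["position"]))
a=cv2.resize(cv2.imread("pics/top0.png")[200:285,230:320],None,fx=4.4,fy=4.4,interpolation=cv2.INTER_CUBIC)
b=cv2.resize(cv2.imread("pics/top0.png")[230:320,385:485],None,fx=4,fy=4,interpolation=cv2.INTER_CUBIC)
o=np.zeros((600,800,3),np.uint8)
def put(im,x,y): im=im[:600-y,:800-x]; o[y:y+im.shape[0],x:x+im.shape[1]]=im
s=cv2.imread("pics/scene0.png")
put(cv2.resize(s[200:310,300:410],None,fx=3.6,fy=3.6,interpolation=cv2.INTER_CUBIC),400,0)
put(cv2.resize(s[275:365,95:195],None,fx=3,fy=3,interpolation=cv2.INTER_CUBIC)[:200],400,400)
put(a,0,0);put(b[:220],0,380)
cv2.imwrite("pics/c1.png",o)
E
```

```text
carrier [0.54  0.138 0.09 ]
bar h [ 0.514 -0.417  0.176]
tip [ 0.366 -0.265  0.03 ]
pos [0.1999 0.6445 0.1806] yaw 72.77 j [ 1.23  0.12  1.44 -0.    1.58 -0.04] units [-12.401 -14.28   -3.968] turn -2.872 t 0.15
cam in tool [[ 0.001 -0.965 -0.261]
 [ 1.     0.     0.001]
 [-0.001 -0.261  0.965]] [ 7.15554210e-02 -7.20718498e-05 -2.03289194e-01]
```

View pics/c1.png

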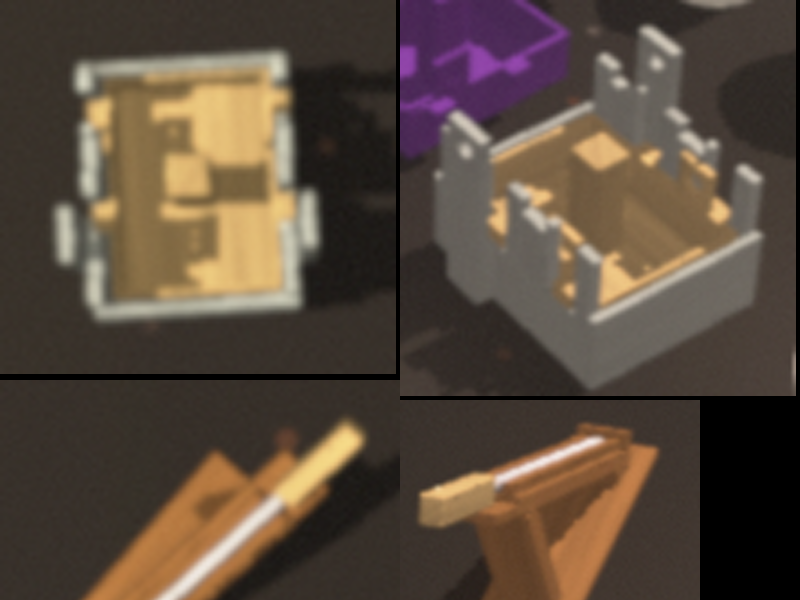

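The crop shows the nested tray. Its post top is at top px (272.5,239.5) and scene px (355.8,242.2). The upright tops are at top px (245,253.2) and (300.2,249.8), and the eyes at scene px (318.1,241.7) and (371.4,217.8).

```bash
python3 - <<'E'
from h import *
t=cam("top");s=cam("scene"); m=1e-3*np.array
m=lambda *a:1e-3*np.array(a)
obs=[(t,m(-35,77,138),(245,253.2)),(t,m(-35,-77,138),(300.2,249.8)),(s,m(-35,-81,123),(318.1,241.7)),(s,m(-35,73,123),(371.4,217.8)),
(t,m(0,0,107),(272.5,239.5)),(s,m(0,0,107),(355.8,242.2))]
x,r=fit(obs,[.54,.138,0],0.0); print(x[:2].round(4),np.degrees(x[2]).round(2)); print(r.round(1))
x,r=fit(obs,[.54,.138,0,0]); print(x.round(4))
print("post",tri([(t,(272.5,239.5)),(s,(355.8,242.2))]).round(4))
# bar: handle end top face etc.
hT=((355/4)+385,(432-380)/4+230); hS=((422-400)/3+95,(507-400)/3+275)
print(tri([(t,hT),(s,hS)]))
goto([x[0],x[1],.25],90)
E
```

```text
Traceback (most recent call last):
TypeError: unsupported operand type(s) for *: 'float' and 'builtin_function_or_method'
```

```bash
cat >> h.py <<'E'
m=lambda *a:1e-3*np.array(a)
E
python3 - <<'E'
from h import *
t=cam("top");s=cam("scene")
obs=[(t,m(-35,77,138),(245,253.2)),(t,m(-35,-77,138),(300.2,249.8)),(s,m(-35,-81,123),(318.1,241.7)),(s,m(-35,73,123),(371.4,217.8)),
(t,m(0,0,107),(272.5,239.5)),(s,m(0,0,107),(355.8,242.2))]
x,r=fit(obs,[.54,.138,0],0.0); print(x[:2].round(4),np.degrees(x[2]).round(2)); print(r.round(1))
y,r=fit(obs,[.54,.138,0,0]); print(y.round(4))
print("post",tri([(t,(272.5,239.5)),(s,(355.8,242.2))]).round(4))
hT=((355/4)+385,(432-380)/4+230); hS=((422-400)/3+95,(507-400)/3+275)
print(tri([(t,hT),(s,hS)]))
goto([x[0]-.08,x[1],.25],90)
E
```

```text
[0.5484 0.1375] 2.1
[[ 0.1 -1. ]
 [ 0.2 -0.8]
 [ 0.  -0.8]
 [-0.2 -1.2]
 [ 0.4 -0.2]
 [ 0.  -1. ]]
[ 0.5471  0.1386  0.0344 -0.0045]
post [0.5481 0.1385 0.1032]
[ 0.51841532 -0.41762757  0.17400025]
pos [0.1999 0.6445 0.1806] yaw 72.77 j [ 1.23  0.12  1.44 -0.    1.58 -0.04] units [-13.555 -13.493  -2.302] turn -2.872 t 0.15
```

Call:
arm_command([
  {"dx": -0.89, "dy": -0.76, "dz": -0.2},
  {"dx": -0.89, "dy": -0.76, "dz": -0.2},
  {"dx": -0.89, "dy": -0.76, "dz": -0.2},
  {"dx": -0.89, "dy": -0.76, "dz": -0.2},
  {"dx": -0.89, "dy": -0.76, "dz": -0.2},
  {"dx": -0.89, "dy": -0.76, "dz": -0.2},
  {"dx": -0.89, "dy": -0.76, "dz": -0.2},
  {"dx": -0.89, "dy": -0.76, "dz": -0.2},
  {"dx": -0.89, "dy": -0.76, "dz": -0.2},
  {"dx": -0.89, "dy": -0.76, "dz": -0.2},
])

```text
$.increments[0]: bad value
```

Call:
arm_command([
  {"dx": -0.89, "dy": -0.76, "dz": -0.2},
  {"dx": -0.89, "dy": -0.76, "dz": -0.2},
  {"dx": -0.89, "dy": -0.76, "dz": -0.2},
  {"dx": -0.89, "dy": -0.76, "dz": -0.2},
  {"dx": -0.89, "dy": -0.76, "dz": -0.2},
  {"dx": -0.89, "dy": -0.76},
  {"turn": -1},
  {"turn": -1},
  {"turn": -1},
  {"turn": -0.22},
])

```text
$.increments[0]: bad value
```

```bash
python3 - <<'E'
from h import *
import pickle
c=cam("wrist"); im=eyes.get_image("wrist"); cv2.imwrite("pics/w1.png",im); pickle.dump(c,open("w1.pkl","wb"))
goto([.548,.138,.25],92.1)
E
```

```text
pos [0.1999 0.6446 0.1807] yaw 72.77 j [ 1.23  0.12  1.44  0.    1.58 -0.04] units [-16.084 -12.693  -2.303] turn -3.222 t 0.2
```

View pics/w1.png

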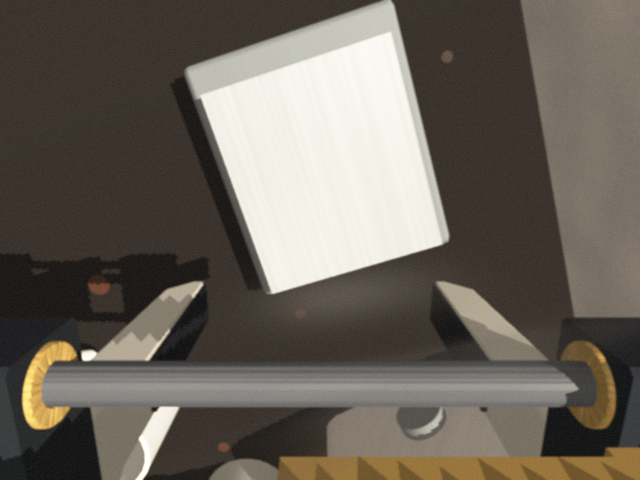

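The move was refused, since every row needs all its keys. This picture shows only the tray block near the start pose, with the fingers covering the lower half. I'll stop 80 mm short of the carrier so it shows above the fingers.

Call:
arm_command([
  {"dx": -0.85, "dy": -0.84, "dz": -0.15, "turn": 0, "gripper": 1},
  {"dx": -0.85, "dy": -0.84, "dz": -0.15, "turn": 0, "gripper": 1},
  {"dx": -0.85, "dy": -0.84, "dz": -0.15, "turn": 0, "gripper": 1},
  {"dx": -0.85, "dy": -0.84, "dz": -0.15, "turn": 0, "gripper": 1},
  {"dx": -0.85, "dy": -0.84, "dz": -0.15, "turn": 0, "gripper": 1},
  {"dx": -0.85, "dy": -0.84, "dz": -0.15, "turn": 0, "gripper": 1},
  {"dx": -0.85, "dy": -0.84, "dz": -0.15, "turn": 0, "gripper": 1},
  {"dx": -0.85, "dy": -0.84, "dz": -0.15, "turn": 0, "gripper": 1},
  {"dx": -0.85, "dy": -0.84, "dz": -0.15, "turn": 0, "gripper": 1},
  {"dx": -0.85, "dy": -0.84, "dz": -0.15, "turn": 0, "gripper": 1},
])

```text
time: 1.03
position: [0.3692, 0.3268, 0.2264]
orientation: [0.0, 0.15, 0.989, 0.0]
wrist_force: [0.5, 0.4, -0.0]
gripper_width: 0.998
grasp_force: 0.0
```

Call:
arm_command([
  {"dx": -0.85, "dy": -0.84, "dz": -0.15, "turn": 0, "gripper": 0.1},
  {"dx": -0.85, "dy": -0.84, "dz": -0.15, "turn": 0, "gripper": 0.1},
  {"dx": -0.85, "dy": -0.84, "dz": -0.15, "turn": 0, "gripper": 0.1},
  {"dx": -0.85, "dy": -0.84, "dz": -0.15, "turn": 0, "gripper": 0.1},
  {"dx": -0.85, "dy": -0.84, "dz": -0.15, "turn": 0, "gripper": 0.1},
  {"dx": -0.85, "dy": -0.84, "dz": -0.15, "turn": 0, "gripper": 0.1},
  {"dx": 0, "dy": 0, "dz": 0, "turn": -1, "gripper": 0.1},
  {"dx": 0, "dy": 0, "dz": 0, "turn": -1, "gripper": 0.1},
  {"dx": 0, "dy": 0, "dz": 0, "turn": -1, "gripper": 0.1},
  {"dx": 0, "dy": 0, "dz": 0, "turn": -0.22, "gripper": 0.1},
])

```text
time: 1.87
position: [0.4703, 0.1384, 0.253]
orientation: [-0.0, -0.021, 1.0, -0.0]
wrist_force: [-0.6, -0.1, -1.0]
gripper_width: 0.552
grasp_force: 0.0
```

```bash
python3 - <<'E'
from h import *
import pickle
c=cam("wrist"); im=eyes.get_image("wrist"); cv2.imwrite("pics/w2.png",im); pickle.dump(c,open("w2.pkl","wb"))
goto([.548,.138,.25],92.1); print(robot.read_state()["gripper_width"])
E
```

```text
pos [0.4702 0.1386 0.2531] yaw 92.19 j [ 0.23 -0.3   1.71  0.    1.73 -1.37] units [-2.591 -0.119  0.102] turn 0.014 t 1.92
0.5486189546350118
```

View pics/w2.png

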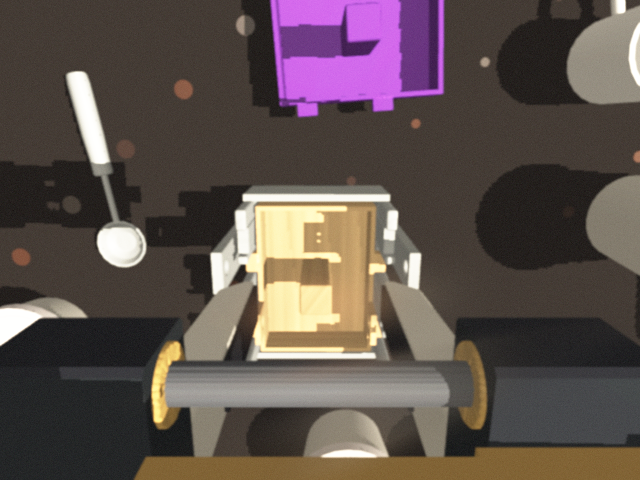

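The image's lower side is world +x. The carrier spans about (213..420,187..360), and the purple look-alike is above it, nearer the robot. I'll enlarge it with the model projected on top to check the pose.

```bash
python3 - <<'E'
from h import *
import pickle
c=pickle.load(open("w2.pkl","rb")); im=cv2.imread("pics/w2.png"); p=np.array([.5484,.1375,0,np.radians(2.1)])
f=3.4; o=(195,175)
b=cv2.resize(im[175:350,195:430],None,fx=f,fy=f,interpolation=cv2.INTER_CUBIC)
pts=[m(x,y,138) for x in(-52,-18) for y in(-81,-73,73,81)]+[m(-85,y,50) for y in(-68,68)]+[m(x,y,107) for x in(-14,14) for y in(-14,14)]
for q in pts:
    u=proj(c,rigid(q,p))[0]; print((q*1000).round(),u.round(1)); cv2.drawMarker(b,tuple(int(v) for v in (u-o)*f),(0,0,255),cv2.MARKER_CROSS,8,1)
cv2.imwrite("pics/c2.png",b)
E
```

```text
[-52. -81. 138.] [209.  252.4]
[-52. -73. 138.] [219.3 252.5]
[-52.  73. 138.] [408.4 253.4]
[-52.  81. 138.] [418.7 253.4]
[-18. -81. 138.] [211.6 293.5]
[-18. -73. 138.] [221.7 293.5]
[-18.  73. 138.] [405.8 294.4]
[-18.  81. 138.] [415.9 294.4]
[-85. -68.  50.] [243.3 192.1]
[-85.  68.  50.] [386.6 192.8]
[-14. -14. 107.] [298.  284.4]
[-14.  14. 107.] [330.4 284.5]
[ 14. -14. 107.] [298.2 314.1]
[ 14.  14. 107.] [330.  314.3]
```

View pics/c2.png

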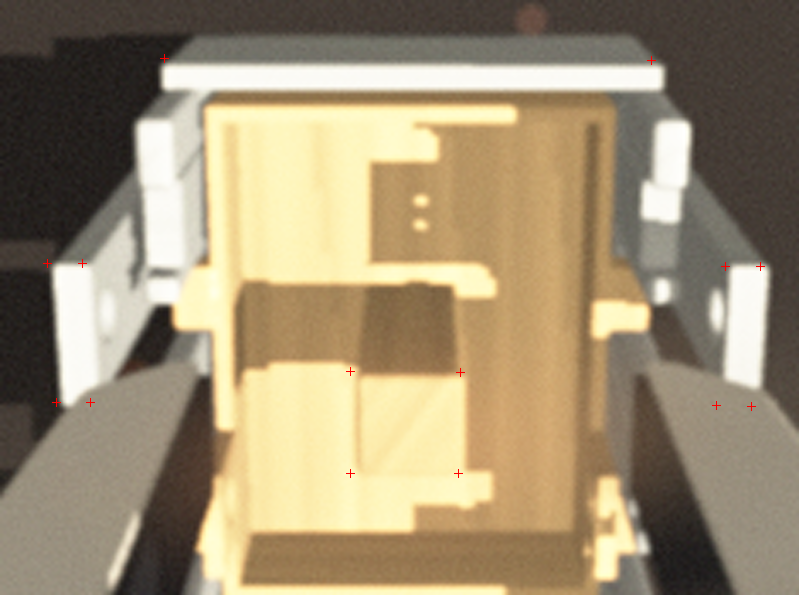

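```bash
python3 - <<'E'
from h import *
import pickle
c=pickle.load(open("w2.pkl","rb")); g=lambda u,v:(u/3.4+195-.3,v/3.4+175-.3)
t=cam("top");s=cam("scene")
U=[(c,m(-52,-81,138),g(54,266)),(c,m(-52,-73,138),g(95,266)),(c,m(-52,73,138),g(728,268)),(c,m(-52,81,138),g(768,268))]
P=[(c,m(-14,-14,107),g(359,375)),(c,m(-14,14,107),g(465,375)),(c,m(14,-14,107),g(359,473)),(c,m(14,14,107),g(466,473))]
E=[(t,m(-35,77,138),(245,253.2)),(t,m(-35,-77,138),(300.2,249.8)),(s,m(-35,-81,123),(318.1,241.7)),(s,m(-35,73,123),(371.4,217.8))]
for n,o in (("up",U),("post",P),("U+P",U+P),("all",U+P+E)):
    x,r=fit(o,[.548,.138,.04],0.); print(n,x[:2].round(4),np.degrees(x[2]).round(2),abs(r).max().round(2))
z=tri([(t,(272.5,239.5)),(c,g(412,424))]); print("post xyz",z)
x,_=fit(U+P,[.548,.138,.04],0.)
goto([x[0],x[1],.15],90+np.degrees(x[2]));goto([x[0],x[1],.074],90+np.degrees(x[2]))
E
```

```text
up [0.5486 0.139 ] 2.21 1.54
post [0.5484 0.1391] 2.48 0.63
U+P [0.5485 0.139 ] 2.24 1.46
all [0.5485 0.139 ] 2.25 1.58
post xyz [0.54788819 0.13883643 0.10782492]
pos [0.4702 0.1386 0.2531] yaw 92.19 j [ 0.23 -0.3   1.71  0.    1.73 -1.37] units [-2.61  -0.085  3.435] turn -0.009 t 1.92
pos [0.4702 0.1386 0.2531] yaw 92.19 j [ 0.23 -0.3   1.71  0.    1.73 -1.37] units [-2.611 -0.085  5.969] turn -0.009 t 1.92
```

Call:
arm_command([
  {"dx": -0.87, "dy": -0.03, "dz": 0, "turn": 0, "gripper": 0.1},
  {"dx": -0.87, "dy": -0.03, "dz": 0, "turn": 0, "gripper": 0.1},
  {"dx": -0.87, "dy": -0.03, "dz": 0, "turn": 0, "gripper": 0.1},
  {"dx": 0, "dy": 0, "dz": 1, "turn": 0, "gripper": 0.1},
  {"dx": 0, "dy": 0, "dz": 1, "turn": 0, "gripper": 0.1},
  {"dx": 0, "dy": 0, "dz": 1, "turn": 0, "gripper": 0.1},
  {"dx": 0, "dy": 0, "dz": 1, "turn": 0, "gripper": 0.1},
  {"dx": 0, "dy": 0, "dz": 1, "turn": 0, "gripper": 0.1},
  {"dx": 0, "dy": 0, "dz": 0.95, "turn": 0, "gripper": 0.1},
  {"dx": 0, "dy": 0, "dz": 0, "turn": 0, "gripper": 0.1},
], newtons=30)

```text
time: 2.75
position: [0.5458, 0.1386, 0.0689]
orientation: [-0.004, -0.017, 1.0, -0.001]
wrist_force: [-1.2, -0.7, -1.0]
gripper_width: 0.553
grasp_force: 0.0
```

Call:
arm_command([
  {"dx": 0, "dy": 0, "dz": 0, "turn": 0, "gripper": -1},
  {"dx": 0, "dy": 0, "dz": 0, "turn": 0, "gripper": -1},
  {"dx": 0, "dy": 0, "dz": 0, "turn": 0, "gripper": -1},
  {"dx": 0, "dy": 0, "dz": 0, "turn": 0, "gripper": -1},
  {"dx": 0, "dy": 0, "dz": 0, "turn": 0, "gripper": -1},
  {"dx": 0, "dy": 0, "dz": 0, "turn": 0, "gripper": -1},
  {"dx": 0, "dy": 0, "dz": -0.2, "turn": 0, "gripper": -1},
  {"dx": 0, "dy": 0, "dz": -0.3, "turn": 0, "gripper": -1},
  {"dx": 0, "dy": 0, "dz": -0.5, "turn": 0, "gripper": -1},
  {"dx": 0, "dy": 0, "dz": 0, "turn": 0, "gripper": -1},
])

```text
time: 3.58
position: [0.5498, 0.1391, 0.1082]
orientation: [0.002, -0.018, 1.0, 0.0]
wrist_force: [0.5, -0.3, 1.1]
gripper_width: 0.006
grasp_force: 0.0
```

```bash
python3 - <<'E'
from h import *
print({k:np.round(v,3) for k,v in robot.read_state().items()})
E
```

```text
{'time': np.float64(3.583), 'joint_positions': array([ 0.203, -0.093,  1.771,  0.   ,  1.46 , -1.404]), 'qvel': array([-0.001,  0.011,  0.032,  0.001, -0.046,  0.001]), 'joint_torque': array([-1.1000e-02, -4.9223e+01, -5.6849e+01, -2.0000e-03,  8.0200e-01,
       -0.0000e+00]), 'position': array([0.55 , 0.139, 0.108]), 'orientation': array([ 0.002, -0.018,  1.   ,  0.   ]), 'wrist_force': array([ 0.482, -0.335,  1.14 ]), 'torque': array([ 0.018, -0.003,  0.022]), 'grasp_force': np.float64(0.0), 'gripper_width': np.float64(0.006)}
```

```bash
python3 - <<'E'
from h import *
import pickle
pickle.dump(cam("wrist"),open("w3.pkl","wb"))
a=eyes.get_image("wrist"); b=eyes.get_image("scene")
o=np.hstack([cv2.resize(a[100:400,140:500],(480,400)),cv2.resize(b[190:310,300:396],(320,400),interpolation=cv2.INTER_CUBIC)])
cv2.imwrite("pics/c3.png",o)
print(robot.read_state()["position"],robot.read_state()["gripper_width"])
E
```

```text
[0.54895144 0.1389839  0.10540409] 0.0033393614728918497
```

View pics/c3.png

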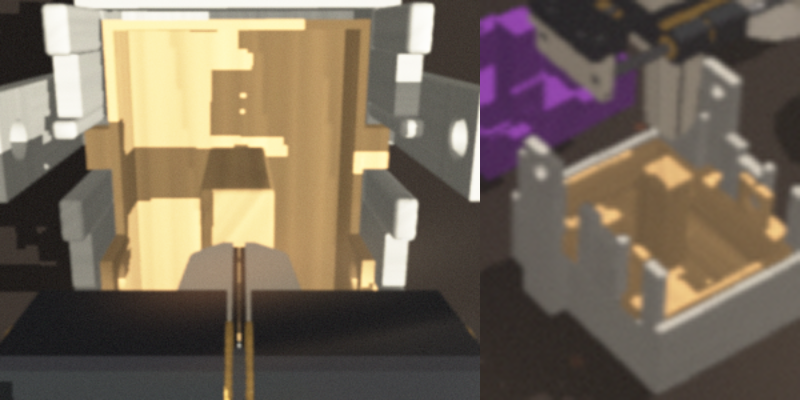

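```bash
python3 - <<'E'
from h import *
import pickle
s=robot.read_state();p=s["position"]
w=pickle.load(open("w3.pkl","rb")); sc=cam("scene")
print("state",p,s["orientation"].round(3),s["gripper_width"])
print("TCP in wrist crop",(proj(w,p)[0]-[140,100])*4/3,"scene crop",(proj(sc,p)[0]-[300,190])*10/3)
for q in [m(x,y,107) for x in(-14,14) for y in(-14,14)]:
    P=rigid(q,np.array([.5485,.139,0,np.radians(2.25)])); print((proj(w,P)[0]-[140,100])*4/3,(proj(sc,P)[0]-[300,190])*10/3)
print("w cam",w[1])
E
```

```text
state [0.54895144 0.1389839  0.10540409] [ 0.001 -0.018  1.     0.   ] 0.0033393614728918497
TCP in wrist crop [238.57992607 222.97747218] scene crop [188.21773899 171.93499393]
[200.66041824 187.43322734] [159.25094945 166.60381554]
[276.52342131 187.24616815] [191.14032507 151.55915053]
[202.10043881 258.02145008] [184.72584948 188.43280627]
[275.39818359 257.83463308] [216.78469063 172.990342  ]
w cam [0.4774254  0.13602658 0.31123662]
```

The wrist view shows the post at crop (240,215) with the shut fingertips just over its top, so they closed after the lift had started. The scene view shows the tray still nested. I'll reopen above it, go back down, and check the grip before lifting.

Call:
arm_command([
  {"dx": 0, "dy": 0, "dz": -1, "turn": 0, "gripper": 0.1},
  {"dx": 0, "dy": 0, "dz": 0, "turn": 0, "gripper": 0.1},
  {"dx": 0, "dy": 0, "dz": 0, "turn": 0, "gripper": 0.1},
  {"dx": 0, "dy": 0, "dz": 0, "turn": 0, "gripper": 0.1},
  {"dx": 0, "dy": 0, "dz": 0, "turn": 0, "gripper": 0.1},
  {"dx": 0, "dy": 0, "dz": 0, "turn": 0, "gripper": 0.1},
  {"dx": 0, "dy": 0, "dz": 0, "turn": 0, "gripper": 0.1},
  {"dx": 0, "dy": 0, "dz": 0, "turn": 0, "gripper": 0.1},
  {"dx": 0, "dy": 0, "dz": 0, "turn": 0, "gripper": 0.1},
  {"dx": 0, "dy": 0, "dz": 0, "turn": 0, "gripper": 0.1},
])

```text
time: 4.52
position: [0.5485, 0.1389, 0.1345]
orientation: [-0.0, -0.018, 1.0, -0.0]
wrist_force: [0.2, -0.3, -0.1]
gripper_width: 0.549
grasp_force: 0.0
```

Call:
arm_command([
  {"dx": 0, "dy": 0, "dz": 0.7, "turn": 0, "gripper": 0.1},
  {"dx": 0, "dy": 0, "dz": 0.7, "turn": 0, "gripper": 0.1},
  {"dx": 0, "dy": 0, "dz": 0.65, "turn": 0, "gripper": 0.1},
  {"dx": 0, "dy": 0, "dz": 0, "turn": 0, "gripper": 0.1},
  {"dx": 0, "dy": 0, "dz": 0, "turn": 0, "gripper": -1},
  {"dx": 0, "dy": 0, "dz": 0, "turn": 0, "gripper": -1},
  {"dx": 0, "dy": 0, "dz": 0, "turn": 0, "gripper": -1},
  {"dx": 0, "dy": 0, "dz": 0, "turn": 0, "gripper": -1},
  {"dx": 0, "dy": 0, "dz": 0, "turn": 0, "gripper": -1},
  {"dx": 0, "dy": 0, "dz": 0, "turn": 0, "gripper": -1},
], newtons=30)

```text
time: 5.35
position: [0.5488, 0.1389, 0.0737]
orientation: [0.0, -0.018, 1.0, 0.0]
wrist_force: [-0.8, -0.3, -0.1]
gripper_width: 0.169
grasp_force: 0.0
```

Call:
arm_command([
  {"dx": 0, "dy": 0, "dz": 0, "turn": 0, "gripper": -1},
  {"dx": 0, "dy": 0, "dz": 0, "turn": 0, "gripper": -1},
  {"dx": 0, "dy": 0, "dz": 0, "turn": 0, "gripper": -1},
  {"dx": 0, "dy": 0, "dz": 0, "turn": 0, "gripper": -1},
  {"dx": 0, "dy": 0, "dz": 0, "turn": 0, "gripper": -1},
  {"dx": 0, "dy": 0, "dz": 0, "turn": 0, "gripper": -1},
  {"dx": 0, "dy": 0, "dz": 0, "turn": 0, "gripper": -1},
  {"dx": 0, "dy": 0, "dz": 0, "turn": 0, "gripper": -1},
  {"dx": 0, "dy": 0, "dz": 0, "turn": 0, "gripper": -1},
  {"dx": 0, "dy": 0, "dz": 0, "turn": 0, "gripper": -1},
])

```text
time: 6.18
position: [0.5486, 0.1389, 0.0731]
orientation: [0.0, -0.018, 1.0, -0.0]
wrist_force: [0.4, -0.3, -0.6]
gripper_width: 0.005
grasp_force: 0.0
```

```bash
python3 - <<'E'
from h import *
import pickle
w=pickle.load(open("w3.pkl","rb"))
for z in (.1,.12,.13,.14,.15,.16): print(z,onplane(w,(140+240*.75,100+245*.75),z).round(4))
print(robot.read_state()["wrist_force"],robot.read_state()["joint_positions"])
pickle.dump(cam("wrist"),open("w4.pkl","wb"))
a=eyes.get_image("wrist"); b=eyes.get_image("scene"); 
o=np.hstack([cv2.resize(a[120:480,140:500],(400,400)),cv2.resize(b[150:270,310:430],(400,400),interpolation=cv2.INTER_CUBIC)])
cv2.imwrite("pics/c4.png",o)
E
```

```text
0.1 [0.5599 0.14   0.1   ]
0.12 [0.5521 0.1396 0.12  ]
0.13 [0.5482 0.1394 0.13  ]
0.14 [0.5443 0.1392 0.14  ]
0.15 [0.5404 0.139  0.15  ]
0.16 [0.5365 0.1388 0.16  ]
[ 0.41166081 -0.34171092 -0.62925475] [ 2.02844496e-01 -7.16901784e-02  1.80905124e+00 -2.72841232e-05
  1.40422340e+00 -1.40435443e+00]
```

View pics/c4.png

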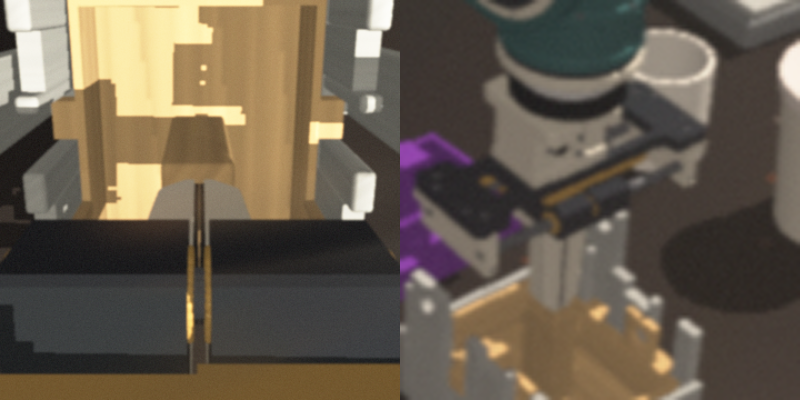

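The scene picture shows the shut fingertips ending at the top of the post, at display (555,305), while the reported TCP z is 0.073. The real tips therefore seem to sit well above the reported TCP, so I'll quantify the offset.

```bash
python3 - <<'E'
from h import *
import pickle
w=pickle.load(open("w4.pkl","rb")); sc=cam("scene"); p=robot.read_state()["position"]
k=.3
for z in (.07,.09,.1,.105,.11,.115,.12): print(z,proj(sc,[.549,.139,z])[0].round(1), proj(sc,[.5565,.124,z])[0].round(1))
print("tip px",310+155*k,150+305*k)
tp=(140+200*.9,120+180*.9)
for z in (.09,.1,.11,.12): print(z,onplane(w,tp,z).round(4))
E
```

```text
0.07 [355.7 253.2] [352.4 257.4]
0.09 [356.1 246.7] [352.8 250.8]
0.1 [356.4 243.4] [353.  247.5]
0.105 [356.5 241.7] [353.1 245.9]
0.11 [356.6 240.1] [353.2 244.2]
0.115 [356.7 238.4] [353.3 242.5]
0.12 [356.8 236.7] [353.4 240.8]
tip px 356.5 241.5
0.09 [0.5481 0.1392 0.09  ]
0.1 [0.5443 0.139  0.1   ]
0.11 [0.5405 0.1389 0.11  ]
0.12 [0.5367 0.1387 0.12  ]
```

Call:
arm_command([
  {"dx": 0, "dy": 0, "dz": -0.5, "turn": 0, "gripper": 0.1},
  {"dx": 0, "dy": 0, "dz": 0, "turn": 0, "gripper": 0.1},
  {"dx": 0, "dy": 0, "dz": 0, "turn": 0, "gripper": 0.1},
  {"dx": 0, "dy": 0, "dz": 0, "turn": 0, "gripper": 0.1},
  {"dx": 0, "dy": 0, "dz": 0, "turn": 0, "gripper": 0.1},
  {"dx": 0, "dy": 0, "dz": 0, "turn": 0, "gripper": 0.1},
  {"dx": 0, "dy": 0, "dz": 0.3, "turn": 0, "gripper": 0.1},
  {"dx": 0, "dy": 0, "dz": 0.4, "turn": 0, "gripper": 0.1},
  {"dx": 0, "dy": 0, "dz": 0.4, "turn": 0, "gripper": 0.1},
  {"dx": 0, "dy": 0, "dz": 0.4, "turn": 0, "gripper": 0.1},
])

```text
time: 7.12
position: [0.5481, 0.1388, 0.0411]
orientation: [-0.001, -0.018, 1.0, -0.0]
wrist_force: [0.3, -0.5, -0.9]
gripper_width: 0.551
grasp_force: 0.0
```

Call:
arm_command([
  {"dx": 0, "dy": 0, "dz": 0, "turn": 0, "gripper": -1},
  {"dx": 0, "dy": 0, "dz": 0, "turn": 0, "gripper": -1},
  {"dx": 0, "dy": 0, "dz": 0, "turn": 0, "gripper": -1},
  {"dx": 0, "dy": 0, "dz": 0, "turn": 0, "gripper": -1},
  {"dx": 0, "dy": 0, "dz": 0, "turn": 0, "gripper": -1},
  {"dx": 0, "dy": 0, "dz": 0, "turn": 0, "gripper": -1},
  {"dx": 0, "dy": 0, "dz": 0, "turn": 0, "gripper": -1},
  {"dx": 0, "dy": 0, "dz": 0, "turn": 0, "gripper": -1},
  {"dx": 0, "dy": 0, "dz": 0, "turn": 0, "gripper": -1},
  {"dx": 0, "dy": 0, "dz": 0, "turn": 0, "gripper": -1},
], newtons=30)

```text
time: 7.95
position: [0.5489, 0.1389, 0.0438]
orientation: [0.001, -0.018, 1.0, 0.0]
wrist_force: [0.8, -0.3, 5.9]
gripper_width: 0.298
grasp_force: 30.0
```

The post is gripped (27.7 mm wide, 30 N). I'll lift it clear of the uprights, then turn it half round.

Call:
arm_command([
  {"dx": 0, "dy": 0, "dz": -0.3, "turn": 0, "gripper": -1},
  {"dx": 0, "dy": 0, "dz": -0.6, "turn": 0, "gripper": -1},
  {"dx": 0, "dy": 0, "dz": -0.9, "turn": 0, "gripper": -1},
  {"dx": 0, "dy": 0, "dz": -0.9, "turn": 0, "gripper": -1},
  {"dx": 0, "dy": 0, "dz": -0.9, "turn": 0, "gripper": -1},
  {"dx": 0, "dy": 0, "dz": -0.6, "turn": 0, "gripper": -1},
  {"dx": 0, "dy": 0, "dz": -0.3, "turn": 0, "gripper": -1},
  {"dx": 0, "dy": 0, "dz": 0, "turn": 0, "gripper": -1},
  {"dx": 0, "dy": 0, "dz": 0, "turn": 0.5, "gripper": -1},
  {"dx": 0, "dy": 0, "dz": 0, "turn": 1, "gripper": -1},
])

```text
time: 8.78
position: [0.5479, 0.1388, 0.1763]
orientation: [-0.001, 0.061, 0.998, -0.0]
wrist_force: [0.2, 1.0, -5.0]
gripper_width: 0.3
grasp_force: 30.0
```

Call:
arm_command([
  {"dx": 0, "dy": 0, "dz": 0, "turn": 1, "gripper": -1},
  {"dx": 0, "dy": 0, "dz": 0, "turn": 1, "gripper": -1},
  {"dx": 0, "dy": 0, "dz": 0, "turn": 1, "gripper": -1},
  {"dx": 0, "dy": 0, "dz": 0, "turn": 1, "gripper": -1},
  {"dx": 0, "dy": 0, "dz": 0, "turn": 1, "gripper": -1},
  {"dx": 0, "dy": 0, "dz": 0, "turn": 1, "gripper": -1},
  {"dx": 0, "dy": 0, "dz": 0, "turn": 1, "gripper": -1},
  {"dx": 0, "dy": 0, "dz": 0, "turn": 1, "gripper": -1},
  {"dx": 0, "dy": 0, "dz": 0, "turn": 1, "gripper": -1},
  {"dx": 0, "dy": 0, "dz": 0, "turn": 1, "gripper": -1},
])

```text
time: 9.62
position: [0.5478, 0.1388, 0.1759]
orientation: [-0.001, 0.553, 0.833, -0.001]
wrist_force: [0.4, 0.4, -5.6]
gripper_width: 0.296
grasp_force: 30.0
```

Call:
arm_command([
  {"dx": 0, "dy": 0, "dz": 0, "turn": 1, "gripper": -1},
  {"dx": 0, "dy": 0, "dz": 0, "turn": 1, "gripper": -1},
  {"dx": 0, "dy": 0, "dz": 0, "turn": 1, "gripper": -1},
  {"dx": 0, "dy": 0, "dz": 0, "turn": 1, "gripper": -1},
  {"dx": 0, "dy": 0, "dz": 0, "turn": 1, "gripper": -1},
  {"dx": 0, "dy": 0, "dz": 0, "turn": 1, "gripper": -1},
  {"dx": 0, "dy": 0, "dz": 0, "turn": 1, "gripper": -1},
  {"dx": 0, "dy": 0, "dz": 0, "turn": 1, "gripper": -1},
  {"dx": 0, "dy": 0, "dz": 0, "turn": 1, "gripper": -1},
  {"dx": 0, "dy": 0, "dz": 0, "turn": 1, "gripper": -1},
])

```text
time: 10.45
position: [0.5478, 0.1387, 0.1759]
orientation: [-0.0, 0.896, 0.445, -0.001]
wrist_force: [-0.4, 0.6, -4.2]
gripper_width: 0.3
grasp_force: 30.0
```

Call:
arm_command([
  {"dx": 0, "dy": 0, "dz": 0, "turn": 1, "gripper": -1},
  {"dx": 0, "dy": 0, "dz": 0, "turn": 1, "gripper": -1},
  {"dx": 0, "dy": 0, "dz": 0, "turn": 1, "gripper": -1},
  {"dx": 0, "dy": 0, "dz": 0, "turn": 1, "gripper": -1},
  {"dx": 0, "dy": 0, "dz": 0, "turn": 1, "gripper": -1},
  {"dx": 0, "dy": 0, "dz": 0, "turn": 1, "gripper": -1},
  {"dx": 0, "dy": 0, "dz": 0, "turn": 1, "gripper": -1},
  {"dx": 0, "dy": 0, "dz": 0, "turn": 1, "gripper": -1},
  {"dx": 0, "dy": 0, "dz": 0, "turn": 0.5, "gripper": -1},
  {"dx": 0, "dy": 0, "dz": 0, "turn": 0, "gripper": -1},
])

```text
time: 11.28
position: [0.5479, 0.1387, 0.1761]
orientation: [0.0, 1.0, 0.017, -0.001]
wrist_force: [-0.8, -0.2, -5.9]
gripper_width: 0.304
grasp_force: 30.0
```

```bash
python3 - <<'E'
from h import *
import pickle
s=robot.read_state(); print(s["wrist_force"],s["grasp_force"],s["gripper_width"])
goto([.5485,.139,.0435+.045],-87.75)
E
```

```text
[-0.80175684 -0.19260779 -5.86537715] 29.998345971107483 0.3035311371849986
pos [0.5479 0.1387 0.1761] yaw -88.07 j [ 0.2  -0.12  1.69  0.    1.58  1.74] units [ 0.029 -0.009  2.92 ] turn -0.053 t 11.28
```

Call:
arm_command([
  {"dx": 0, "dy": 0, "dz": 0.5, "turn": -0.05, "gripper": -1},
  {"dx": 0, "dy": 0, "dz": 0.5, "turn": 0, "gripper": -1},
  {"dx": 0, "dy": 0, "dz": 0.5, "turn": 0, "gripper": -1},
  {"dx": 0, "dy": 0, "dz": 0.4, "turn": 0, "gripper": -1},
  {"dx": 0, "dy": 0, "dz": 0.3, "turn": 0, "gripper": -1},
  {"dx": 0, "dy": 0, "dz": 0.2, "turn": 0, "gripper": -1},
  {"dx": 0, "dy": 0, "dz": 0.2, "turn": 0, "gripper": -1},
  {"dx": 0, "dy": 0, "dz": 0.15, "turn": 0, "gripper": -1},
  {"dx": 0, "dy": 0, "dz": 0.1, "turn": 0, "gripper": -1},
  {"dx": 0, "dy": 0, "dz": 0, "turn": 0, "gripper": -1},
])

```text
time: 12.12
position: [0.5485, 0.1389, 0.0923]
orientation: [0.0, 1.0, 0.021, -0.0]
wrist_force: [0.7, -1.0, -5.2]
gripper_width: 0.3
grasp_force: 30.0
```

Call:
arm_command([
  {"dx": 0, "dy": 0, "dz": 0.05, "turn": 0, "gripper": -1},
  {"dx": 0, "dy": 0, "dz": 0.05, "turn": 0, "gripper": -1},
  {"dx": 0, "dy": 0, "dz": 0.03, "turn": 0, "gripper": -1},
  {"dx": 0, "dy": 0, "dz": 0, "turn": 0, "gripper": -1},
  {"dx": 0, "dy": 0, "dz": 0, "turn": 0, "gripper": -1},
  {"dx": 0, "dy": 0, "dz": 0, "turn": 0, "gripper": -1},
  {"dx": 0, "dy": 0, "dz": 0, "turn": 0, "gripper": -1},
  {"dx": 0, "dy": 0, "dz": 0, "turn": 0, "gripper": -1},
  {"dx": 0, "dy": 0, "dz": 0, "turn": 0, "gripper": -1},
  {"dx": 0, "dy": 0, "dz": 0, "turn": 0, "gripper": -1},
])

```text
time: 12.95
position: [0.5486, 0.1389, 0.0888]
orientation: [-0.0, 1.0, 0.021, 0.0]
wrist_force: [0.7, -0.3, -4.3]
gripper_width: 0.297
grasp_force: 30.0
```

Call:
arm_command([
  {"dx": 0, "dy": 0, "dz": 0.03, "turn": 0, "gripper": -1},
  {"dx": 0, "dy": 0, "dz": 0.03, "turn": 0, "gripper": -1},
  {"dx": 0, "dy": 0, "dz": 0, "turn": 0, "gripper": -1},
  {"dx": 0, "dy": 0, "dz": 0, "turn": 0, "gripper": -1},
  {"dx": 0, "dy": 0, "dz": 0, "turn": 0, "gripper": 0.1},
  {"dx": 0, "dy": 0, "dz": 0, "turn": 0, "gripper": 0.1},
  {"dx": 0, "dy": 0, "dz": 0, "turn": 0, "gripper": 0.1},
  {"dx": 0, "dy": 0, "dz": 0, "turn": 0, "gripper": 0.1},
  {"dx": 0, "dy": 0, "dz": 0, "turn": 0, "gripper": 0.1},
  {"dx": 0, "dy": 0, "dz": 0, "turn": 0, "gripper": 0.1},
])

```text
time: 13.78
position: [0.5486, 0.1389, 0.0869]
orientation: [0.0, 1.0, 0.021, -0.0]
wrist_force: [-0.7, 0.0, 0.8]
gripper_width: 0.549
grasp_force: 0.0
```

Call:
arm_command([
  {"dx": 0, "dy": 0, "dz": -0.5, "turn": 0, "gripper": 0.1},
  {"dx": 0, "dy": 0, "dz": -0.9, "turn": 0, "gripper": 0.1},
  {"dx": 0, "dy": 0, "dz": -1, "turn": 0, "gripper": 0.1},
  {"dx": 0, "dy": 0, "dz": -1, "turn": 0, "gripper": 0.1},
  {"dx": 0, "dy": 0, "dz": -1, "turn": 0, "gripper": 0.1},
  {"dx": 0, "dy": 0, "dz": -0.6, "turn": 0, "gripper": 1},
  {"dx": 0, "dy": 0, "dz": 0, "turn": -1, "gripper": 1},
  {"dx": 0, "dy": 0, "dz": 0, "turn": -1, "gripper": 1},
  {"dx": 0, "dy": 0, "dz": 0, "turn": -1, "gripper": 1},
  {"dx": 0, "dy": 0, "dz": 0, "turn": -1, "gripper": 1},
])

```text
time: 14.62
position: [0.5486, 0.1389, 0.237]
orientation: [0.0, 0.973, 0.231, 0.0]
wrist_force: [-0.2, 0.3, -0.1]
gripper_width: 0.861
grasp_force: 0.0
```

```bash
python3 - <<'E'
from h import *
import pickle
a=eyes.get_image("scene"); t=eyes.get_image("top"); cv2.imwrite("pics/sc5.png",a);cv2.imwrite("pics/t5.png",t)
s=robot.read_state(); print(s["position"],yaw_of(s))
# bar axis from start pictures (enlarged crops): shoulder and end of handle
T=cam("top");S=cam("scene")
x,y=.5485,.139
f=4
o=np.zeros((600,800,3),np.uint8)
o[:400,:400]=cv2.resize(a[210:310,300:400],None,fx=4,fy=4,interpolation=cv2.INTER_CUBIC)
t0=cv2.imread("pics/top0.png"); s0=cv2.imread("pics/scene0.png")
o[:400,400:]=cv2.resize(t0[235:315,395:485],(400,400*80//90),interpolation=cv2.INTER_CUBIC)[:400].copy() if 0 else cv2.resize(t0[235:325,395:485],(400,400),interpolation=cv2.INTER_CUBIC)
o[400:,:400]=cv2.resize(s0[280:325,95:185],(400,200),interpolation=cv2.INTER_CUBIC)
o[400:,400:]=cv2.resize(t[215:275,230:350],(400,200),interpolation=cv2.INTER_CUBIC)
cv2.imwrite("pics/c5.png",o)
E
```

```text
[0.54856792 0.13886997 0.2368762 ] -63.4843592903476
```

View pics/c5.png

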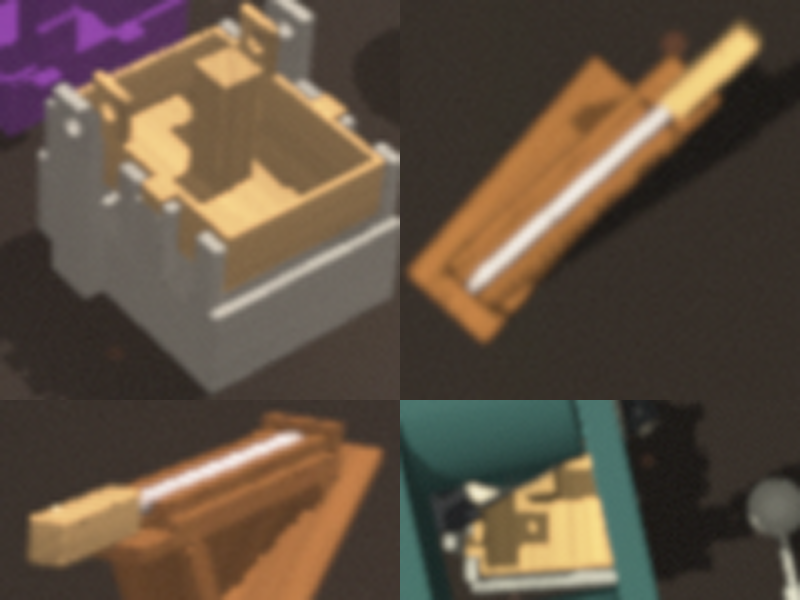

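The scene crop shows the tray level on the high ledges, turned half round with its tabs beside the uprights. The top crop shows the bar's shoulder at px (455.3,261.3) and tip at (411.2,299.6). In the scene they are at (127.2,302.9) and (163,287.9).

```bash
python3 - <<'E'
from h import *
T=cam("top");S=cam("scene")
tu=lambda u,v:((u-400)/4.444+395,v/4.444+235); su=lambda u,v:(u/4.444+95,(v-400)/4.444+280)
sh=tri([(T,tu(668,117)),(S,su(143,502))]); tip=tri([(T,tu(472,287)),(S,su(302,435))])
print("shoulder",sh.round(4),"tip",tip.round(4)); d=tip-sh; print(np.linalg.norm(d),np.degrees(np.arctan2(-d[2],np.hypot(*d[:2]))),np.degrees(np.arctan2(d[1],d[0])))
he=tri([(T,tu(750,35)),(S,su(30,527))]); print("handle end",he, np.linalg.norm(he-sh), np.degrees(np.arctan2(*(sh-he)[1::-1])))
def bar(p,l):
    a=np.radians(35); cy,sy=np.cos(p[3]),np.sin(p[3]); ex=np.array([np.cos(a)*cy,np.cos(a)*sy,-np.sin(a)]); ey=np.array([-sy,cy,0]); ez=np.cross(ex,ey)
    return p[:3]+np.column_stack([ex,ey,ez])@np.asarray(l)
obs=[(T,m(0,0,0),tu(668,117)),(T,m(190,0,0),tu(472,287)),(S,m(0,0,3),su(143,500)),(S,m(185,0,3),su(302,435)),(T,m(-70,0,10),tu(750,35))]
f=lambda p:np.hstack([proj(c,bar(p,l))[0]-uv for c,l,uv in obs])
r=least_squares(f,[*sh,np.arctan2(d[1],d[0])]); p=r.x; print("fit",p.round(4),np.degrees(p[3]),r.fun.round(1))
g=bar(p,m(-45,0,0)); print("grasp",g, "rest shoulder z should be .136")
# fingers' closing line = bar y
goto([g[0],g[1],.25],np.degrees(p[3])+90)
E
```

```text
shoulder [ 0.4743 -0.3717  0.1301] tip [ 0.3671 -0.2687  0.0259]
0.18151035142219646 35.01842808108579 136.16465253743704
handle end [ 0.51807928 -0.41668418  0.17865741] 0.0793635428646368 134.2007557869498
fit [ 0.4793 -0.3734  0.1314  2.3885] 136.84889510353267 [-0.6 -2.3 -1.   0.3 -1.8  0.3 -0.3 -0.5 -1.2  0.9]
grasp [ 0.50623808 -0.39858794  0.15721197] rest shoulder z should be .136
pos [0.5486 0.1389 0.2369] yaw -63.48 j [ 0.2  -0.13  1.6  -0.    1.67  1.31] units [-9.261 15.401 -0.436] turn 11.611 t 14.72
```

Call:
arm_command([
  {"dx": -0.585, "dy": 0.96, "dz": 0, "turn": 0, "gripper": 1},
  {"dx": -0.585, "dy": 0.96, "dz": 0, "turn": 0, "gripper": 1},
  {"dx": -0.585, "dy": 0.96, "dz": 0, "turn": 0, "gripper": 1},
  {"dx": -0.585, "dy": 0.96, "dz": 0, "turn": 0, "gripper": 1},
  {"dx": -0.585, "dy": 0.96, "dz": 0, "turn": 0, "gripper": 1},
  {"dx": -0.585, "dy": 0.96, "dz": 0, "turn": 0, "gripper": 1},
  {"dx": -0.585, "dy": 0.96, "dz": 0, "turn": 0, "gripper": 1},
  {"dx": -0.585, "dy": 0.96, "dz": 0, "turn": 0, "gripper": 1},
  {"dx": -0.585, "dy": 0.96, "dz": 0, "turn": 0, "gripper": 1},
  {"dx": -0.585, "dy": 0.96, "dz": 0, "turn": 0, "gripper": 1},
])

```text
time: 15.55
position: [0.5189, -0.1988, 0.2371]
orientation: [0.0, 0.974, 0.226, 0.0]
wrist_force: [0.8, 0.7, 0.1]
gripper_width: 1.0
grasp_force: 0.0
```

Call:
arm_command([
  {"dx": -0.585, "dy": 0.96, "dz": 0, "turn": 0, "gripper": 1},
  {"dx": -0.585, "dy": 0.96, "dz": 0, "turn": 0, "gripper": 1},
  {"dx": -0.585, "dy": 0.96, "dz": 0, "turn": 0, "gripper": 1},
  {"dx": -0.585, "dy": 0.96, "dz": 0, "turn": 0, "gripper": 1},
  {"dx": -0.585, "dy": 0.96, "dz": 0, "turn": 0, "gripper": 1},
  {"dx": -0.585, "dy": 0.96, "dz": 0, "turn": 0, "gripper": 1},
  {"dx": 0, "dy": 0, "dz": 0, "turn": -1, "gripper": 1},
  {"dx": 0, "dy": 0, "dz": 0, "turn": -1, "gripper": 1},
  {"dx": 0, "dy": 0, "dz": 0, "turn": -1, "gripper": 1},
  {"dx": 0, "dy": 0, "dz": 0, "turn": -1, "gripper": 1},
])

```text
time: 16.38
position: [0.5017, -0.399, 0.2367]
orientation: [-0.0, 0.905, 0.426, -0.0]
wrist_force: [-0.6, -0.1, -0.7]
gripper_width: 1.0
grasp_force: 0.0
```

Call:
arm_command([
  {"dx": 0, "dy": 0, "dz": 0, "turn": -1, "gripper": 1},
  {"dx": 0, "dy": 0, "dz": 0, "turn": -1, "gripper": 1},
  {"dx": 0, "dy": 0, "dz": 0, "turn": -1, "gripper": 1},
  {"dx": 0, "dy": 0, "dz": 0, "turn": -1, "gripper": 1},
  {"dx": 0, "dy": 0, "dz": 0, "turn": -1, "gripper": 1},
  {"dx": 0, "dy": 0, "dz": 0, "turn": -1, "gripper": 1},
  {"dx": 0, "dy": 0, "dz": 0, "turn": -1, "gripper": 1},
  {"dx": 0, "dy": 0, "dz": 0, "turn": -1, "gripper": 1},
  {"dx": 0, "dy": 0, "dz": 0, "turn": -1, "gripper": 1},
  {"dx": 0, "dy": 0, "dz": 0, "turn": -1, "gripper": 1},
])

```text
time: 17.22
position: [0.5018, -0.3987, 0.2369]
orientation: [-0.0, 0.571, 0.821, -0.0]
wrist_force: [0.6, -0.4, -0.4]
gripper_width: 1.004
grasp_force: 0.0
```

Call:
arm_command([
  {"dx": 0, "dy": 0, "dz": 0, "turn": -1, "gripper": 1},
  {"dx": 0, "dy": 0, "dz": 0, "turn": -1, "gripper": 1},
  {"dx": 0, "dy": 0, "dz": 0, "turn": -1, "gripper": 1},
  {"dx": 0, "dy": 0, "dz": 0, "turn": -1, "gripper": 1},
  {"dx": 0, "dy": 0, "dz": 0, "turn": -0.28, "gripper": 1},
  {"dx": 0, "dy": 0, "dz": 0, "turn": 0, "gripper": 0.3},
  {"dx": 0, "dy": 0, "dz": 0, "turn": 0, "gripper": 0.3},
  {"dx": 0, "dy": 0, "dz": 0, "turn": 0, "gripper": 0.3},
  {"dx": 0, "dy": 0, "dz": 0, "turn": 0, "gripper": 0.3},
  {"dx": 0, "dy": 0, "dz": 0, "turn": 0, "gripper": 0.3},
])

```text
time: 18.05
position: [0.5018, -0.3987, 0.2369]
orientation: [-0.0, 0.375, 0.927, 0.0]
wrist_force: [0.1, 0.2, -0.6]
gripper_width: 0.692
grasp_force: 0.0
```

```bash
python3 - <<'E'
from h import *
import pickle
pickle.dump(cam("wrist"),open("w6.pkl","wb")); a=eyes.get_image("wrist"); cv2.imwrite("pics/w6.png",a)
goto([.503,-.399,.105],46.2)
# tan handle blob by colour (bright wood), report main blobs
h=cv2.cvtColor(a,cv2.COLOR_BGR2HSV); M=cv2.inRange(h,(12,60,150),(32,190,255))
n,l,st,ce=cv2.connectedComponentsWithStats(M)
for i in range(1,n):
    if st[i,4]>300:
        ys,xs=np.where(l==i); print(st[i],cv2.minAreaRect(np.column_stack([xs,ys]).astype(np.float32)))
c=cam("wrist")
B=lambda p,l:0
for q in ([.503,-.399,.161],[.4743,-.3717,.1335],[.5222,-.4172,.174]): print(proj(c,q)[0])
E
```

```text
pos [ 0.5018 -0.3987  0.2369] yaw 46.01 j [-0.71  0.03  1.44  0.    1.67 -1.51] units [-0.035  0.02   4.398] turn -0.032 t 18.1
[295   0   5 171 533] ((297.06744384765625, 85.00076293945312), (3.7750425338745117, 170.03421020507812), 0.6437456607818604)
[ 302    0   12  168 1873] ((307.5, 83.5), (167.0, 11.0), 90.0)
[ 295    0   64  277 8278] ((326.10809326171875, 137.84828186035156), (61.09567642211914, 276.5982666015625), 0.83637535572052)
[  221   407   419    73 11964] ((430.92059326171875, 452.0323181152344), (418.302734375, 70.79087829589844), 4.39870548248291)
[319.0803131  234.54475857]
[318.67007737 170.53927317]
[319.43647267 278.53811647]
```

```bash
python3 - <<'E'
from h import *
a=cv2.GaussianBlur(cv2.imread("pics/w6.png"),(3,3),0)
for r in (60,120,160,200,230,260,275,290): print(r,[tuple(int(v) for v in a[r,c]) [::-1] for c in range(280,364,4)])
E
```

```text
60 [(24, 21, 19), (87, 57, 35), (115, 74, 43), (107, 67, 40), (172, 112, 65), (136, 87, 51), (197, 129, 75), (203, 134, 77), (183, 119, 70), (180, 168, 163), (249, 245, 242), (253, 251, 250), (164, 133, 113), (204, 136, 78), (204, 136, 78), (220, 147, 85), (225, 154, 88), (218, 146, 86), (214, 144, 83), (192, 125, 74), (55, 45, 38)]
120 [(25, 23, 20), (46, 32, 24), (102, 65, 39), (104, 67, 40), (183, 118, 68), (113, 73, 42), (212, 143, 83), (214, 146, 84), (188, 124, 70), (168, 155, 150), (248, 243, 241), (253, 251, 249), (197, 181, 173), (205, 139, 80), (214, 145, 83), (218, 147, 86), (227, 155, 90), (217, 145, 85), (215, 143, 84), (179, 118, 69), (50, 43, 39)]
160 [(24, 21, 19), (29, 25, 21), (98, 63, 37), (109, 70, 42), (174, 113, 65), (114, 73, 43), (217, 143, 85), (220, 147, 87), (199, 130, 76), (157, 143, 136), (246, 241, 238), (252, 250, 248), (213, 200, 194), (195, 127, 74), (219, 146, 86), (220, 147, 87), (228, 155, 92), (222, 150, 87), (207, 137, 78), (142, 94, 57), (49, 42, 38)]
200 [(24, 20, 18), (26, 22, 20), (25, 21, 19), (29, 23, 21), (191, 124, 71), (155, 99, 57), (91
[... 785 characters left out ...]
 (54, 44, 40), (50, 43, 37), (53, 44, 39), (52, 43, 38), (52, 44, 38), (53, 44, 39)]
275 [(52, 45, 39), (52, 45, 40), (53, 46, 39), (54, 45, 40), (52, 44, 38), (53, 44, 38), (56, 48, 42), (55, 46, 39), (135, 106, 70), (202, 164, 109), (199, 162, 107), (195, 159, 104), (192, 156, 102), (192, 155, 103), (116, 92, 63), (59, 49, 41), (59, 47, 41), (60, 49, 42), (59, 49, 41), (60, 48, 40), (58, 49, 41)]
290 [(56, 47, 40), (56, 47, 40), (56, 47, 40), (57, 47, 40), (57, 46, 39), (58, 47, 39), (62, 50, 42), (61, 49, 40), (64, 50, 42), (64, 51, 42), (66, 53, 43), (67, 53, 43), (67, 52, 43), (68, 52, 43), (67, 51, 41), (69, 53, 44), (67, 52, 42), (68, 53, 44), (68, 54, 44), (68, 53, 44), (67, 54, 44)]
```

Row profiles put the handle's centre at column 323.5, 3 mm towards tool +y. The yaw is already aligned.

Call:
arm_command([
  {"dx": 0, "dy": 0.1, "dz": 0.5, "turn": 0, "gripper": 0.3},
  {"dx": 0, "dy": 0, "dz": 0.9, "turn": 0, "gripper": 0.3},
  {"dx": 0, "dy": 0, "dz": 0.9, "turn": 0, "gripper": 0.3},
  {"dx": 0, "dy": 0, "dz": 0.9, "turn": 0, "gripper": 0.3},
  {"dx": 0, "dy": 0, "dz": 0.7, "turn": 0, "gripper": 0.3},
  {"dx": 0, "dy": 0, "dz": 0.45, "turn": 0, "gripper": 0.3},
  {"dx": 0, "dy": 0, "dz": 0, "turn": 0, "gripper": 0.3},
  {"dx": 0, "dy": 0, "dz": 0, "turn": 0, "gripper": -1},
  {"dx": 0, "dy": 0, "dz": 0, "turn": 0, "gripper": -1},
  {"dx": 0, "dy": 0, "dz": 0, "turn": 0, "gripper": -1},
], newtons=25)

```text
time: 18.93
position: [0.5045, -0.397, 0.1082]
orientation: [0.001, 0.374, 0.927, -0.0]
wrist_force: [-0.6, -0.2, 0.0]
gripper_width: 0.482
grasp_force: 0.0
```

Call:
arm_command([
  {"dx": 0, "dy": 0, "dz": 0, "turn": 0, "gripper": -1},
  {"dx": 0, "dy": 0, "dz": 0, "turn": 0, "gripper": -1},
  {"dx": 0, "dy": 0, "dz": 0, "turn": 0, "gripper": -1},
  {"dx": 0, "dy": 0, "dz": 0, "turn": 0, "gripper": -1},
  {"dx": 0, "dy": 0, "dz": 0, "turn": 0, "gripper": -1},
  {"dx": 0, "dy": 0, "dz": 0, "turn": 0, "gripper": -1},
  {"dx": 0, "dy": 0, "dz": 0, "turn": 0, "gripper": -1},
  {"dx": 0, "dy": 0, "dz": 0, "turn": 0, "gripper": -1},
  {"dx": 0, "dy": 0, "dz": 0, "turn": 0, "gripper": -1},
  {"dx": 0, "dy": 0, "dz": 0, "turn": 0, "gripper": -1},
])

```text
time: 19.77
position: [0.5039, -0.3966, 0.1067]
orientation: [0.0, 0.374, 0.927, -0.0]
wrist_force: [-1.1, 0.4, 3.1]
gripper_width: 0.169
grasp_force: 25.0
```

Gripped (15.7 mm, 25 N). I'll lift the bar square to the slope, raise it and turn it to the carrier's heading.

Call:
arm_command([
  {"dx": 0.14, "dy": 0, "dz": -0.2, "turn": 0, "gripper": -1},
  {"dx": 0.29, "dy": 0, "dz": -0.41, "turn": 0, "gripper": -1},
  {"dx": 0.29, "dy": 0, "dz": -0.41, "turn": 0, "gripper": -1},
  {"dx": 0.29, "dy": 0, "dz": -0.41, "turn": 0, "gripper": -1},
  {"dx": 0.14, "dy": 0, "dz": -0.6, "turn": 0, "gripper": -1},
  {"dx": 0, "dy": 0, "dz": -0.8, "turn": 0, "gripper": -1},
  {"dx": 0, "dy": 0, "dz": -0.8, "turn": 0, "gripper": -1},
  {"dx": 0, "dy": 0, "dz": -0.8, "turn": 0, "gripper": -1},
  {"dx": 0, "dy": 0, "dz": -0.8, "turn": 0, "gripper": -1},
  {"dx": 0, "dy": 0, "dz": -0.4, "turn": 0, "gripper": -1},
])

```text
time: 20.6
position: [0.4788, -0.3723, 0.2796]
orientation: [0.002, 0.374, 0.927, -0.001]
wrist_force: [-0.2, 1.0, -0.4]
gripper_width: 0.171
grasp_force: 25.0
```

Call:
arm_command([
  {"dx": 0, "dy": 0, "dz": 0, "turn": 0.5, "gripper": -1},
  {"dx": 0, "dy": 0, "dz": 0, "turn": 1, "gripper": -1},
  {"dx": 0, "dy": 0, "dz": 0, "turn": 1, "gripper": -1},
  {"dx": 0, "dy": 0, "dz": 0, "turn": 1, "gripper": -1},
  {"dx": 0, "dy": 0, "dz": 0, "turn": 1, "gripper": -1},
  {"dx": 0, "dy": 0, "dz": 0, "turn": 1, "gripper": -1},
  {"dx": 0, "dy": 0, "dz": 0, "turn": 1, "gripper": -1},
  {"dx": 0, "dy": 0, "dz": 0, "turn": 0.5, "gripper": -1},
  {"dx": 0, "dy": 0, "dz": 0, "turn": 0.29, "gripper": -1},
  {"dx": 0, "dy": 0, "dz": 0, "turn": 0, "gripper": -1},
])

```text
time: 21.43
position: [0.4787, -0.3722, 0.2754]
orientation: [-0.0, 0.693, 0.721, 0.0]
wrist_force: [-0.4, 1.2, -0.9]
gripper_width: 0.171
grasp_force: 25.0
```

```bash
python3 - <<'E'
from h import *
import pickle
pickle.dump(cam("wrist"),open("w7.pkl","wb")); a=eyes.get_image("wrist"); cv2.imwrite("pics/w7.png",a); cv2.imwrite("pics/t7.png",eyes.get_image("top")); cv2.imwrite("pics/s7.png",eyes.get_image("scene"))
goto(rigid([m(-35,-28,200)],np.array([.5485,.139,0,np.radians(2.25)]))[0],2.25)
c=cam("wrist"); s=robot.read_state(); M=rot(s["orientation"]); print(s["gripper_width"],s["grasp_force"])
# axis points predicted for given pitch
g=s["position"]-M[:,2]*.056
for pit in (25,30,35,40,50):
    q=np.radians(pit); d=M[:,0]*np.cos(q)+M[:,2]*np.sin(q); print(pit,[proj(c,g+d*t)[0].round(0).tolist() for t in (.04,.15,.23)])
b=cv2.GaussianBlur(a,(3,3),0)
for r in (0,30,60,90,120,150,180): print(r,[c for c in range(250,400) if b[r,c].min()>150])
E
```

```text
pos [ 0.4788 -0.3724  0.2754] yaw 2.4 j [-0.7  -0.04  1.45  0.    1.73 -0.74] units [16.005  1.865  2.514] turn 0.025 t 21.58
0.17043187309709454 24.99939501285553
25 [[317.0, 217.0], [317.0, -31.0], [318.0, -182.0]]
30 [[317.0, 220.0], [317.0, -7.0], [318.0, -136.0]]
35 [[317.0, 223.0], [317.0, 15.0], [318.0, -95.0]]
40 [[317.0, 226.0], [318.0, 37.0], [318.0, -58.0]]
50 [[317.0, 235.0], [318.0, 78.0], [318.0, 7.0]]
0 [311, 312, 313, 314, 315, 316, 317, 318, 319, 320, 321, 322, 323, 324, 325, 326, 327]
30 [311, 312, 313, 314, 315, 316, 317, 318, 319, 320, 321, 322, 323, 324, 325, 326, 327]
60 [310, 311, 312, 313, 314, 315, 316, 317, 318, 319, 320, 321, 322, 323, 324, 325, 326, 327]
90 [310, 311, 312, 313, 314, 315, 316, 317, 318, 319, 320, 321, 322, 323, 324, 325, 326, 327, 328]
120 [310, 311, 312, 313, 314, 315, 316, 317, 318, 319, 320, 321, 322, 323, 324, 325, 326, 327, 328]
150 [309, 310, 311, 312, 313, 314, 315, 316, 317, 318, 319, 320, 321, 322, 323, 324, 325, 326, 327, 328]
180 [309, 310, 311, 312, 313, 314, 315, 316, 317, 318, 319, 320, 321, 322, 323, 324, 325, 326, 327, 328]
```

The rod is straight down the image at columns 310–328, so it is aligned with the tool. Next I'll carry it over the carrier and lower it on the +y upright to level it in the grip.

Call:
arm_command([
  {"dx": 1, "dy": 0.12, "dz": 0, "turn": 0.02, "gripper": -1},
  {"dx": 1, "dy": 0.12, "dz": 0, "turn": 0, "gripper": -1},
  {"dx": 1, "dy": 0.12, "dz": 0, "turn": 0, "gripper": -1},
  {"dx": 1, "dy": 0.12, "dz": 0, "turn": 0, "gripper": -1},
  {"dx": 1, "dy": 0.12, "dz": 0, "turn": 0, "gripper": -1},
  {"dx": 1, "dy": 0.12, "dz": 0, "turn": 0, "gripper": -1},
  {"dx": 1, "dy": 0.12, "dz": 0, "turn": 0, "gripper": -1},
  {"dx": 1, "dy": 0.12, "dz": 0, "turn": 0, "gripper": -1},
  {"dx": 1, "dy": 0.12, "dz": 0, "turn": 0, "gripper": -1},
  {"dx": 1, "dy": 0.12, "dz": 0, "turn": 0, "gripper": -1},
], newtons=20)

```text
time: 22.42
position: [0.5031, -0.07, 0.2755]
orientation: [0.0, 0.693, 0.721, 0.0]
wrist_force: [0.3, -0.2, -1.1]
gripper_width: 0.169
grasp_force: 20.0
```

Call:
arm_command([
  {"dx": 1, "dy": 0.12, "dz": 0, "turn": 0, "gripper": -1},
  {"dx": 1, "dy": 0.12, "dz": 0, "turn": 0, "gripper": -1},
  {"dx": 1, "dy": 0.12, "dz": 0, "turn": 0, "gripper": -1},
  {"dx": 1, "dy": 0.12, "dz": 0, "turn": 0, "gripper": -1},
  {"dx": 1, "dy": 0.12, "dz": 0, "turn": 0, "gripper": -1},
  {"dx": 1, "dy": 0.06, "dz": 0, "turn": 0, "gripper": -1},
  {"dx": 0, "dy": 0, "dz": 0, "turn": 0, "gripper": -1},
  {"dx": 0, "dy": 0, "dz": 0, "turn": 0, "gripper": -1},
  {"dx": 0, "dy": 0, "dz": 0, "turn": 0, "gripper": -1},
  {"dx": 0, "dy": 0, "dz": 0, "turn": 0, "gripper": -1},
])

```text
time: 23.25
position: [0.5163, 0.1084, 0.2754]
orientation: [0.0, 0.694, 0.72, -0.0]
wrist_force: [0.1, -0.6, -1.0]
gripper_width: 0.171
grasp_force: 20.0
```

```bash
python3 - <<'E'
from h import *
a=eyes.get_image("scene"); cv2.imwrite("pics/s8.png",a)
C=np.array([.5485,.139,0,np.radians(2.25)])
goto(rigid([m(-35,-28,87)],C)[0],2.25)
s=robot.read_state(); M=rot(s["orientation"]); c=cam("scene"); g=s["position"]-M[:,2]*.056
b=cv2.GaussianBlur(a,(3,3),0).astype(int)
for pit in (20,25,30,35,40,45):
    q=np.radians(pit); d=M[:,0]*np.cos(q)+M[:,2]*np.sin(q); P=[proj(c,g+d*t)[0] for t in (.05,.1,.15,.2,.23,.25)]
    print(pit,[(u.round().astype(int).tolist(),b[int(round(u[1])),int(round(u[0]))].tolist()) for u in P])
E
```

```text
pos [0.5163 0.1083 0.2755] yaw 2.15 j [ 0.16 -0.22  1.61 -0.    1.75  0.12] units [ 0.049 -0.054  6.282] turn -0.016 t 23.3
20 [([358, 154], [52, 57, 66]), ([375, 154], [53, 58, 67]), ([391, 154], [43, 47, 52]), ([406, 154], [75, 79, 82]), ([414, 155], [90, 94, 98]), ([420, 155], [113, 119, 123])]
25 [([357, 156], [52, 57, 66]), ([373, 158], [53, 59, 68]), ([388, 160], [141, 155, 167]), ([403, 161], [44, 49, 55]), ([411, 162], [67, 71, 75]), ([416, 163], [68, 72, 77])]
30 [([357, 158], [51, 57, 66]), ([372, 161], [65, 72, 81]), ([386, 165], [131, 144, 154]), ([399, 168], [119, 130, 139]), ([407, 170], [56, 63, 72]), ([412, 171], [56, 62, 71])]
35 [([356, 159], [56, 64, 75]), ([370, 165], [123, 135, 146]), ([383, 170], [130, 143, 153]), ([396, 175], [152, 167, 179]), ([403, 178], [101, 112, 122]), ([408, 180], [57, 63, 72])]
40 [([355, 161], [124, 131, 147]), ([368, 168], [185, 191, 206]), ([380, 175], [190, 196, 211]), ([392, 182], [162, 166, 180]), ([398, 185], [144, 153, 165]), ([403, 188], [69, 77, 86])]
45 [([353, 163], [131, 138, 154]), ([365, 172], [86, 94, 111]), ([377, 180], [118, 129, 138]), ([387, 188], [130, 143, 153]), ([393, 192], [129, 142, 152]), ([397, 195], [132, 145, 156])]
```

Call:
arm_command([
  {"dx": 0.05, "dy": -0.05, "dz": 0.9, "turn": 0, "gripper": -1},
  {"dx": 0, "dy": 0, "dz": 0.9, "turn": 0, "gripper": -1},
  {"dx": 0, "dy": 0, "dz": 0.8, "turn": 0, "gripper": -1},
  {"dx": 0, "dy": 0, "dz": 0.3, "turn": 0, "gripper": -1},
  {"dx": 0, "dy": 0, "dz": 0.25, "turn": 0, "gripper": -1},
  {"dx": 0, "dy": 0, "dz": 0.25, "turn": 0, "gripper": -1},
  {"dx": 0, "dy": 0, "dz": 0.25, "turn": 0, "gripper": -1},
  {"dx": 0, "dy": 0, "dz": 0.25, "turn": 0, "gripper": -1},
  {"dx": 0, "dy": 0, "dz": 0.25, "turn": 0, "gripper": -1},
  {"dx": 0, "dy": 0, "dz": 0.25, "turn": 0, "gripper": -1},
])

```text
time: 24.13
position: [0.515, 0.1106, 0.1432]
orientation: [0.0, 0.693, 0.721, 0.0]
wrist_force: [-0.2, -0.2, 1.7]
gripper_width: 0.169
grasp_force: 20.0
```

Call:
arm_command([
  {"dx": 0, "dy": 0, "dz": 0.25, "turn": 0, "gripper": -1},
  {"dx": 0, "dy": 0, "dz": 0.25, "turn": 0, "gripper": -1},
  {"dx": 0, "dy": 0, "dz": 0.25, "turn": 0, "gripper": -1},
  {"dx": 0, "dy": 0, "dz": 0.25, "turn": 0, "gripper": -1},
  {"dx": 0, "dy": 0, "dz": 0.25, "turn": 0, "gripper": -1},
  {"dx": 0, "dy": 0, "dz": 0.2, "turn": 0, "gripper": -1},
  {"dx": 0, "dy": 0, "dz": 0.2, "turn": 0, "gripper": -1},
  {"dx": 0, "dy": 0, "dz": 0, "turn": 0, "gripper": -1},
  {"dx": 0, "dy": 0, "dz": 0, "turn": 0, "gripper": -1},
  {"dx": 0, "dy": 0, "dz": 0, "turn": 0, "gripper": -1},
])

```text
time: 24.97
position: [0.5146, 0.1106, 0.0938]
orientation: [-0.0, 0.693, 0.721, -0.0]
wrist_force: [-2.1, -1.2, 3.7]
gripper_width: 0.172
grasp_force: 20.0
```

```bash
python3 - <<'E'
from h import *
import pickle
pickle.dump(cam("wrist"),open("w9.pkl","wb")); w=eyes.get_image("wrist"); cv2.imwrite("pics/w9.png",w)
a=eyes.get_image("scene"); cv2.imwrite("pics/s9.png",a)
goto(rigid([m(-35,-28,87)],np.array([.5485,.139,0,np.radians(2.25)]))[0],2.25)
o=np.hstack([cv2.resize(w[0:400,160:480],(400,500)),cv2.resize(a[140:270,310:414],(400,500),interpolation=cv2.INTER_CUBIC)]); cv2.imwrite("pics/c9.png",o)
E
```

```text
pos [0.5147 0.1106 0.0938] yaw 2.21 j [ 0.16 -0.17  1.87 -0.    1.45  0.12] units [-0.032 -0.002  0.226] turn -0.007 t 25.07
```

View pics/c9.png

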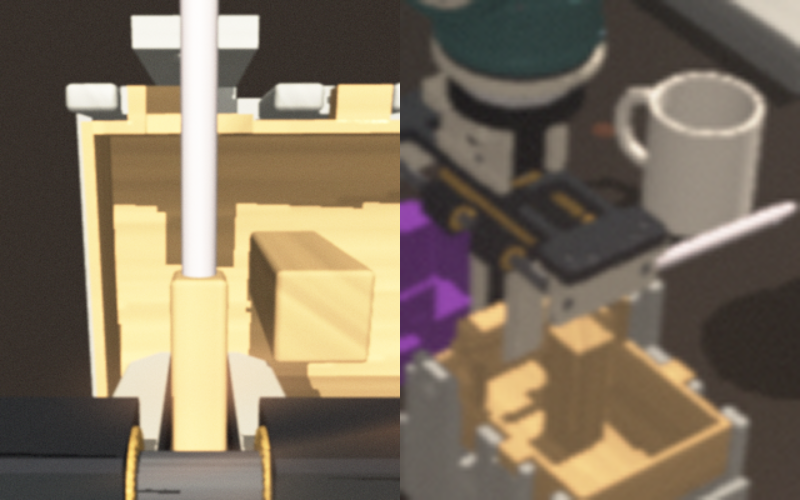

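The wrist view shows the rod (display column 199) over the middle of the +y upright (131–259) and the tray tab. The scene view shows the tip at display (795,208) and the rod leaving the gripper at (665,265). From that I can work out the pitch.

```bash
python3 - <<'E'
from h import *
import pickle
s=robot.read_state(); M=rot(s["orientation"]); c=cam("scene"); k=104/400
tip=(310+395*k,140+209*k); p1=(310+265*k,140+265*k); print(tip,p1)
def f(p): # grip z offset, pitch, length to tip
    g=s["position"]-M[:,2]*p[0]; d=M[:,0]*np.cos(p[1])+M[:,2]*np.sin(p[1])
    e=proj(c,g+d*p[2])[0]-tip; q=proj(c,g+d*p[3])[0]-p1
    w=pickle.load(open("w9.pkl","rb")); h=proj(w,g+d*(p[2]-.19)-np.cross(d,M[:,1])*0+ (-M[:,2])*.010)[0]; 
    return np.hstack([e,q,(h[1]-272*.8)])
r=least_squares(f,[.056,0,.23,.15]); print(r.x, np.degrees(r.x[1]), r.fun)
for off in (.05,.056,.062):
    r=least_squares(lambda x:f([off,*x]),[0,.23,.15]); print(off,np.degrees(r.x[0]),r.x[1:],r.fun.round(1))
E
```

```text
(412.7, 194.34) (378.9, 208.9)
[0.04505334 0.02415655 0.22942557 0.12088363] 1.3840685285465473 [0.11101717 0.00404545 0.01475414 0.03427706 0.01185706]
0.05 2.8861703877141753 [0.2303089  0.12019458] [ 0.3  0.3 -0.2 -0.5  0. ]
0.056 4.68431218860888 [0.2314109  0.11952026] [ 0.4  0.6 -0.4 -1.1  0. ]
0.062 6.456737904614266 [0.23254733 0.11903404] [ 0.5  1.  -0.6 -1.8  0. ]
```

Call:
arm_command([
  {"dx": 0, "dy": 0, "dz": 0.1, "turn": 0, "gripper": -1},
  {"dx": 0, "dy": 0, "dz": 0.1, "turn": 0, "gripper": -1},
  {"dx": 0, "dy": 0, "dz": 0, "turn": 0, "gripper": -1},
  {"dx": 0, "dy": 0, "dz": 0, "turn": 0, "gripper": -1},
  {"dx": 0, "dy": 0, "dz": -0.5, "turn": 0, "gripper": -1},
  {"dx": -0.6, "dy": 0, "dz": 0, "turn": 0, "gripper": -1},
  {"dx": -0.8, "dy": 0, "dz": 0, "turn": 0, "gripper": -1},
  {"dx": -1, "dy": 0, "dz": 0, "turn": 0, "gripper": -1},
  {"dx": -1, "dy": 0, "dz": 0, "turn": 0, "gripper": -1},
  {"dx": -0.5, "dy": 0, "dz": 0, "turn": 0, "gripper": -1},
])

```text
time: 25.9
position: [0.519, -0.0087, 0.1023]
orientation: [0.0, 0.694, 0.72, -0.0]
wrist_force: [-0.4, 0.1, -1.4]
gripper_width: 0.171
grasp_force: 20.0
```

```bash
cat >> h.py <<'E'
C=np.array([.5485,.139,0,np.radians(2.25)])
def avg(n=5):
    F=[];Z=[]
    for _ in range(n):
        s=robot.read_state(); F.append(s["wrist_force"]); Z.append(s["position"]); eyes.get_image("scene")
    print("F",np.mean(F,0).round(2),"sd",np.std(F,0).round(2),"pos",np.mean(Z,0).round(4),"t",s["time"])
E
python3 - <<'E'
from h import *
avg(); goto(rigid([m(-35,-145,88)],C)[0],2.25)
E
```

```text
F [ 0.26  0.4  -1.05] sd [0.39 0.76 0.35] pos [ 0.5191 -0.008   0.1023] t 26.1
pos [ 0.5191 -0.0057  0.1025] yaw 2.21 j [-0.06 -0.2   1.87  0.    1.47 -0.1 ] units [-0.051  0.001  0.484] turn -0.007 t 26.15
```

Call:
arm_command([
  {"dx": 0, "dy": 0, "dz": 0.2, "turn": 0, "gripper": -1},
  {"dx": 0, "dy": 0, "dz": 0.15, "turn": 0, "gripper": -1},
  {"dx": 0, "dy": 0, "dz": 0.05, "turn": 0, "gripper": -1},
  {"dx": 0, "dy": 0, "dz": 0, "turn": 0, "gripper": -1},
  {"dx": 0, "dy": 0, "dz": 0, "turn": 0, "gripper": -1},
  {"dx": 0, "dy": 0, "dz": 0, "turn": 0, "gripper": -1},
  {"dx": 0, "dy": 0, "dz": 0, "turn": 0, "gripper": -1},
  {"dx": 0, "dy": 0, "dz": 0, "turn": 0, "gripper": -1},
  {"dx": 0, "dy": 0, "dz": 0, "turn": 0, "gripper": -1},
  {"dx": 0, "dy": 0, "dz": 0, "turn": 0, "gripper": -1},
])

```text
time: 26.98
position: [0.5192, -0.0063, 0.0909]
orientation: [0.0, 0.693, 0.721, 0.0]
wrist_force: [-0.0, -0.1, -0.7]
gripper_width: 0.17
grasp_force: 20.0
```

```bash
python3 -c "
from h import *
avg(6)"
```

```text
F [ 0.06  0.17 -0.82] sd [0.36 0.26 0.59] pos [ 0.5192 -0.0063  0.0909] t 27.2333
```

Call:
arm_command([
  {"dx": 0, "dy": 0, "dz": 0.04, "turn": 0, "gripper": -1},
  {"dx": 0, "dy": 0, "dz": 0, "turn": 0, "gripper": -1},
  {"dx": 0, "dy": 0, "dz": 0, "turn": 0, "gripper": -1},
  {"dx": 0, "dy": 0, "dz": 0, "turn": 0, "gripper": -1},
  {"dx": 0, "dy": 0, "dz": 0, "turn": 0, "gripper": -1},
  {"dx": 0, "dy": 0, "dz": 0, "turn": 0, "gripper": -1},
  {"dx": 0, "dy": 0, "dz": 0, "turn": 0, "gripper": -1},
  {"dx": 0, "dy": 0, "dz": 0, "turn": 0, "gripper": -1},
  {"dx": 0, "dy": 0, "dz": 0, "turn": 0, "gripper": -1},
  {"dx": 0, "dy": 0, "dz": 0, "turn": 0, "gripper": -1},
])

```text
time: 28.12
position: [0.5192, -0.0063, 0.0897]
orientation: [0.0, 0.693, 0.721, 0.0]
wrist_force: [-0.0, -0.4, 0.2]
gripper_width: 0.168
grasp_force: 20.0
```

```bash
python3 -c "
from h import *
avg(6)"
```

```text
F [ 0.22 -0.53 -0.02] sd [0.26 0.25 0.41] pos [ 0.5192 -0.0063  0.0897] t 28.3667
```

Call:
arm_command([
  {"dx": 0, "dy": 0, "dz": 0.04, "turn": 0, "gripper": -1},
  {"dx": 0, "dy": 0, "dz": 0, "turn": 0, "gripper": -1},
  {"dx": 0, "dy": 0, "dz": 0, "turn": 0, "gripper": -1},
  {"dx": 0, "dy": 0, "dz": 0, "turn": 0, "gripper": -1},
  {"dx": 0, "dy": 0, "dz": 0, "turn": 0, "gripper": -1},
  {"dx": 0, "dy": 0, "dz": 0, "turn": 0, "gripper": -1},
  {"dx": 0, "dy": 0, "dz": 0, "turn": 0, "gripper": -1},
  {"dx": 0, "dy": 0, "dz": 0, "turn": 0, "gripper": -1},
  {"dx": 0, "dy": 0, "dz": 0, "turn": 0, "gripper": -1},
  {"dx": 0, "dy": 0, "dz": 0, "turn": 0, "gripper": -1},
])

```text
time: 29.25
position: [0.5192, -0.0063, 0.0885]
orientation: [0.0, 0.693, 0.721, -0.0]
wrist_force: [0.2, -1.0, 0.3]
gripper_width: 0.174
grasp_force: 20.0
```

```bash
python3 -c "
from h import *
avg(6)"
```

```text
F [ 0.28 -0.81  0.46] sd [0.54 0.32 0.16] pos [ 0.5192 -0.0063  0.0885] t 29.5
```

Call:
arm_command([
  {"dx": 0, "dy": 0, "dz": 0.04, "turn": 0, "gripper": -1},
  {"dx": 0, "dy": 0, "dz": 0, "turn": 0, "gripper": -1},
  {"dx": 0, "dy": 0, "dz": 0, "turn": 0, "gripper": -1},
  {"dx": 0, "dy": 0, "dz": 0, "turn": 0, "gripper": -1},
  {"dx": 0, "dy": 0, "dz": 0, "turn": 0, "gripper": -1},
  {"dx": 0, "dy": 0, "dz": 0, "turn": 0, "gripper": -1},
  {"dx": 0, "dy": 0, "dz": 0, "turn": 0, "gripper": -1},
  {"dx": 0, "dy": 0, "dz": 0, "turn": 0, "gripper": -1},
  {"dx": 0, "dy": 0, "dz": 0, "turn": 0, "gripper": -1},
  {"dx": 0, "dy": 0, "dz": 0, "turn": 0, "gripper": -1},
])

```text
time: 30.38
position: [0.5192, -0.0063, 0.0873]
orientation: [0.0, 0.693, 0.721, 0.0]
wrist_force: [-0.1, -0.6, 0.3]
gripper_width: 0.171
grasp_force: 20.0
```

```bash
python3 -c "
from h import *
avg(6)"
```

```text
F [ 0.28 -1.41  0.35] sd [0.28 0.38 0.43] pos [ 0.5192 -0.0063  0.0873] t 30.6333
```

Call:
arm_command([
  {"dx": 0, "dy": 0, "dz": 0.04, "turn": 0, "gripper": -1},
  {"dx": 0, "dy": 0, "dz": 0, "turn": 0, "gripper": -1},
  {"dx": 0, "dy": 0, "dz": 0, "turn": 0, "gripper": -1},
  {"dx": 0, "dy": 0, "dz": 0, "turn": 0, "gripper": -1},
  {"dx": 0, "dy": 0, "dz": 0, "turn": 0, "gripper": -1},
  {"dx": 0, "dy": 0, "dz": 0, "turn": 0, "gripper": -1},
  {"dx": 0, "dy": 0, "dz": 0, "turn": 0, "gripper": -1},
  {"dx": 0, "dy": 0, "dz": 0, "turn": 0, "gripper": -1},
  {"dx": 0, "dy": 0, "dz": 0, "turn": 0, "gripper": -1},
  {"dx": 0, "dy": 0, "dz": 0, "turn": 0, "gripper": -1},
])

```text
time: 31.52
position: [0.5192, -0.0063, 0.0861]
orientation: [0.0, 0.693, 0.721, 0.0]
wrist_force: [-1.0, -1.3, 1.6]
gripper_width: 0.17
grasp_force: 20.0
```

```bash
python3 - <<'E'
from h import *
avg(6)
import pickle
pickle.dump(cam("wrist"),open("w10.pkl","wb")); w=eyes.get_image("wrist"); cv2.imwrite("pics/w10.png",w)
b=cv2.GaussianBlur(w,(3,3),0)
for r in range(0,200,20):
    k=[c for c in range(250,400) if b[r,c].min()>150]; print(r,k[0] if k else None,k[-1] if k else None,len(k))
s=robot.read_state();print(s["torque"])
E
```

```text
F [-0.01 -1.29  1.83] sd [0.57 0.37 0.42] pos [ 0.5192 -0.0063  0.0861] t 31.7667
0 250 367 118
20 250 366 117
40 250 365 116
60 250 361 112
80 250 399 99
100 250 399 69
120 305 333 29
140 267 365 99
160 305 332 28
180 306 332 27
[-0.11185222  0.01163529 -0.03680533]
```

Near contact shows as Fz rising to 1.8 N, so the rod lies level across both uprights. The wrist row profile puts the upright at columns 267–365 and the rod at 305–333, so the rod is 1 mm off towards +y of the tool. I'll back off and drop to eye height.

Call:
arm_command([
  {"dx": 0, "dy": 0, "dz": -0.2, "turn": 0, "gripper": -1},
  {"dx": 0, "dy": -0.03, "dz": -0.15, "turn": 0, "gripper": -1},
  {"dx": -0.5, "dy": 0, "dz": 0, "turn": 0, "gripper": -1},
  {"dx": -0.9, "dy": 0, "dz": 0, "turn": 0, "gripper": -1},
  {"dx": -0.9, "dy": 0, "dz": 0, "turn": 0, "gripper": -1},
  {"dx": -0.9, "dy": 0, "dz": 0, "turn": 0, "gripper": -1},
  {"dx": -0.9, "dy": 0, "dz": 0, "turn": 0, "gripper": -1},
  {"dx": -0.9, "dy": 0, "dz": 0, "turn": 0, "gripper": -1},
  {"dx": -0.7, "dy": 0, "dz": 0, "turn": 0, "gripper": -1},
  {"dx": -0.4, "dy": 0, "dz": 0, "turn": 0, "gripper": -1},
])

```text
time: 32.7
position: [0.5252, -0.1911, 0.0969]
orientation: [0.0, 0.694, 0.72, -0.0]
wrist_force: [-0.3, -0.0, -1.2]
gripper_width: 0.174
grasp_force: 20.0
```

Call:
arm_command([
  {"dx": 0, "dy": 0, "dz": 0.2, "turn": 0, "gripper": -1},
  {"dx": 0, "dy": 0, "dz": 0.3, "turn": 0, "gripper": -1},
  {"dx": 0, "dy": 0, "dz": 0.3, "turn": 0, "gripper": -1},
  {"dx": 0, "dy": 0, "dz": 0.2, "turn": 0, "gripper": -1},
  {"dx": 0, "dy": 0, "dz": 0, "turn": 0, "gripper": -1},
  {"dx": 0, "dy": 0, "dz": 0, "turn": 0, "gripper": -1},
  {"dx": 0, "dy": 0, "dz": 0, "turn": 0, "gripper": -1},
  {"dx": 0, "dy": 0, "dz": 0, "turn": 0, "gripper": -1},
  {"dx": 0, "dy": 0, "dz": 0, "turn": 0, "gripper": -1},
  {"dx": 0, "dy": 0, "dz": 0, "turn": 0, "gripper": -1},
])

```text
time: 33.53
position: [0.5255, -0.1892, 0.0669]
orientation: [0.0, 0.693, 0.721, 0.0]
wrist_force: [0.4, -0.1, -1.9]
gripper_width: 0.171
grasp_force: 20.0
```

```bash
python3 - <<'E'
from h import *
goto(rigid([m(-35,-326,66)],C)[0],2.25)
s=robot.read_state(); M=rot(s["orientation"]); a=eyes.get_image("scene"); cv2.imwrite("pics/s11.png",a)
c=cam("scene"); g=s["position"]-M[:,2]*.057
print("tip pred",proj(c,g+M[:,0]*.231)[0],"shoulder",proj(c,g+M[:,0]*.041)[0],"eye",proj(c,rigid([m(-35,-81,123)],C))[0])
# rod: bright near-white pixels per column
b=cv2.GaussianBlur(a,(3,3),0)
u0=proj(c,g+M[:,0]*.041)[0];u1=proj(c,g+M[:,0]*.26)[0]
for x in np.linspace(u0[0],u1[0],16):
    y=u0[1]+(u1[1]-u0[1])*(x-u0[0])/(u1[0]-u0[0]); col=b[int(y)-9:int(y)+10,int(round(x))].min(1); print(int(round(x)),round(y,1),col.tolist())
E
```

```text
pos [ 0.5255 -0.1892  0.0669] yaw 2.21 j [-0.39 -0.08  1.83 -0.    1.39 -0.43] units [0.034 0.03  0.029] turn -0.007 t 33.53
tip pred [313.05397072 242.75189516] shoulder [238.64382201 276.84254769] eye [318.7082932  240.70135093]
239 276.8 [62, 62, 62, 62, 62, 60, 54, 48, 49, 62, 84, 101, 107, 109, 110, 110, 110, 109, 103]
244 274.2 [62, 62, 66, 72, 71, 63, 52, 46, 49, 65, 88, 103, 109, 110, 109, 110, 110, 109, 104]
250 271.7 [62, 65, 67, 66, 64, 60, 54, 48, 50, 65, 87, 101, 99, 88, 83, 90, 102, 111, 124]
256 269.1 [51, 51, 50, 51, 61, 93, 147, 191, 196, 168, 130, 97, 74, 62, 57, 57, 59, 61, 62]
261 266.5 [52, 51, 51, 50, 53, 71, 116, 174, 210, 208, 178, 134, 92, 64, 54, 53, 53, 53, 52]
267 263.9 [55, 55, 54, 53, 53, 61, 94, 151, 201, 214, 192, 151, 106, 73, 57, 52, 52, 53, 54]
273 261.3 [50, 50, 51, 51, 57, 84, 143, 200, 220, 203, 164, 117, 78, 58, 53, 52, 52, 52, 52]
278 258.7 [51, 52, 52, 51, 52, 60, 94, 151, 201, 217, 196, 155, 109, 74, 56, 52, 52, 52, 52]
284 256.1 [50, 51, 51, 51, 57, 84, 138, 194, 218, 205, 166, 117, 78, 58, 53, 52, 52, 52, 52]
290 253.5 [39, 40, 44, 47, 53, 72, 119, 178, 214, 212, 180, 133, 90, 63, 54, 52, 51, 52, 52]
295 250.9 [38, 38, 38, 38, 39, 45, 71, 124, 183, 215, 206, 168, 118, 78, 58, 52, 51, 51, 51]
301 248.3 [45, 45, 44, 43, 45, 65, 114, 176, 215, 215, 183, 135, 90, 63, 53, 52, 52, 52, 51]
307 245.7 [44, 44, 45, 46, 47, 53, 79, 137, 196, 215, 191, 146, 99, 68, 56, 54, 53, 53, 53]
312 243.1 [92, 111, 110, 97, 91, 90, 88, 90, 105, 125, 128, 112, 97, 97, 101, 99, 95, 92, 92]
318 240.5 [96, 142, 166, 176, 169, 149, 124, 110, 117, 138, 157, 158, 138, 111, 95, 91, 91, 91, 91]
324 237.9 [106, 105, 94, 84, 78, 74, 74, 81, 97, 120, 133, 123, 104, 93, 90, 90, 91, 93, 94]
```

The rod lies on the predicted level line along its whole length and points at the eye. I'll start threading.

Call:
arm_command([
  {"dx": 0, "dy": 0, "dz": 0.03, "turn": 0, "gripper": -1},
  {"dx": 0.2, "dy": 0, "dz": 0, "turn": 0, "gripper": -1},
  {"dx": 0.2, "dy": 0, "dz": 0, "turn": 0, "gripper": -1},
  {"dx": 0.2, "dy": 0, "dz": 0, "turn": 0, "gripper": -1},
  {"dx": 0.2, "dy": 0, "dz": 0, "turn": 0, "gripper": -1},
  {"dx": 0.2, "dy": 0, "dz": 0, "turn": 0, "gripper": -1},
  {"dx": 0.2, "dy": 0, "dz": 0, "turn": 0, "gripper": -1},
  {"dx": 0.2, "dy": 0, "dz": 0, "turn": 0, "gripper": -1},
  {"dx": 0, "dy": 0, "dz": 0, "turn": 0, "gripper": -1},
  {"dx": 0, "dy": 0, "dz": 0, "turn": 0, "gripper": -1},
])

```text
time: 34.42
position: [0.5238, -0.1469, 0.0657]
orientation: [0.0, 0.693, 0.721, -0.0]
wrist_force: [-0.4, -0.8, -0.4]
gripper_width: 0.173
grasp_force: 20.0
```

```bash
python3 -c "
from h import *
avg(4)"
```

```text
F [ 0.16 -0.53 -0.9 ] sd [0.31 0.53 0.36] pos [ 0.5238 -0.1472  0.0657] t 34.5667
```

Call:
arm_command([
  {"dx": 0.2, "dy": 0, "dz": 0, "turn": 0, "gripper": -1},
  {"dx": 0.2, "dy": 0, "dz": 0, "turn": 0, "gripper": -1},
  {"dx": 0.2, "dy": 0, "dz": 0, "turn": 0, "gripper": -1},
  {"dx": 0.3, "dy": 0, "dz": 0, "turn": 0, "gripper": -1},
  {"dx": 0.3, "dy": 0, "dz": 0, "turn": 0, "gripper": -1},
  {"dx": 0.3, "dy": 0, "dz": 0, "turn": 0, "gripper": -1},
  {"dx": 0.3, "dy": 0, "dz": 0, "turn": 0, "gripper": -1},
  {"dx": 0.3, "dy": 0, "dz": 0, "turn": 0, "gripper": -1},
  {"dx": 0.2, "dy": 0, "dz": 0, "turn": 0, "gripper": -1},
  {"dx": 0, "dy": 0, "dz": 0, "turn": 0, "gripper": -1},
])

```text
time: 35.45
position: [0.5211, -0.0771, 0.0657]
orientation: [0.0, 0.693, 0.721, 0.0]
wrist_force: [-0.0, -0.8, -0.3]
gripper_width: 0.166
grasp_force: 20.0
```

```bash
python3 -c "
from h import *
avg(4)
goto(rigid([m(-36,-122,65.5)],C)[0],2.25)"
```

```text
F [ 0.24 -0.06 -1.04] sd [0.36 0.64 0.66] pos [ 0.5211 -0.0778  0.0657] t 35.6
pos [ 0.5211 -0.0785  0.0657] yaw 2.2 j [-0.2  -0.15  1.9  -0.    1.4  -0.24] units [ 3.142 -0.006  0.005] turn -0.008 t 35.65
```

Call:
arm_command([
  {"dx": 0.2, "dy": 0, "dz": 0, "turn": 0, "gripper": -1},
  {"dx": 0.2, "dy": 0, "dz": 0, "turn": 0, "gripper": -1},
  {"dx": 0.2, "dy": 0, "dz": 0, "turn": 0, "gripper": -1},
  {"dx": 0.2, "dy": 0, "dz": 0, "turn": 0, "gripper": -1},
  {"dx": 0.2, "dy": 0, "dz": 0, "turn": 0, "gripper": -1},
  {"dx": 0.2, "dy": 0, "dz": 0, "turn": 0, "gripper": -1},
  {"dx": 0.2, "dy": 0, "dz": 0, "turn": 0, "gripper": -1},
  {"dx": 0.2, "dy": 0, "dz": 0, "turn": 0, "gripper": -1},
  {"dx": 0.1, "dy": 0, "dz": 0, "turn": 0, "gripper": -1},
  {"dx": 0, "dy": 0, "dz": 0, "turn": 0, "gripper": -1},
])

```text
time: 36.48
position: [0.5191, -0.0266, 0.0656]
orientation: [-0.0, 0.693, 0.721, 0.0]
wrist_force: [-0.1, -0.2, -0.5]
gripper_width: 0.173
grasp_force: 20.0
```

```bash
python3 -c "
from h import *
avg(4)
goto(rigid([m(-36,-122,65.5)],C)[0],2.25)"
```

```text
F [ 0.1  -0.47 -0.78] sd [0.3  0.18 0.59] pos [ 0.5191 -0.0271  0.0657] t 36.6333
pos [ 0.5191 -0.0275  0.0656] yaw 2.2 j [-0.1  -0.17  1.91 -0.    1.4  -0.14] units [ 1.44  -0.004  0.004] turn -0.009 t 36.68
```

Call:
arm_command([
  {"dx": 0.2, "dy": 0, "dz": 0, "turn": 0, "gripper": -1},
  {"dx": 0.2, "dy": 0, "dz": 0, "turn": 0, "gripper": -1},
  {"dx": 0.2, "dy": 0, "dz": 0, "turn": 0, "gripper": -1},
  {"dx": 0.2, "dy": 0, "dz": 0, "turn": 0, "gripper": -1},
  {"dx": 0.2, "dy": 0, "dz": 0, "turn": 0, "gripper": -1},
  {"dx": 0.2, "dy": 0, "dz": 0, "turn": 0, "gripper": -1},
  {"dx": 0.1, "dy": 0, "dz": 0, "turn": 0, "gripper": -1},
  {"dx": 0, "dy": 0, "dz": 0, "turn": 0, "gripper": -1},
  {"dx": 0, "dy": 0, "dz": 0, "turn": 0, "gripper": -1},
  {"dx": 0, "dy": 0, "dz": 0, "turn": 0, "gripper": -1},
])

```text
time: 37.52
position: [0.5176, 0.0115, 0.0656]
orientation: [0.0, 0.693, 0.721, -0.0]
wrist_force: [-0.2, 0.6, -0.2]
gripper_width: 0.171
grasp_force: 20.0
```

```bash
python3 -c "
from h import *
avg(4)"
```

```text
F [-0.19  0.   -0.92] sd [0.06 0.68 0.46] pos [0.5176 0.0115 0.0656] t 37.6667
```

Call:
arm_command([
  {"dx": 0.05, "dy": 0, "dz": 0, "turn": 0, "gripper": -1},
  {"dx": 0.05, "dy": 0, "dz": 0, "turn": 0, "gripper": -1},
  {"dx": 0, "dy": 0, "dz": 0, "turn": 0, "gripper": -1},
  {"dx": 0, "dy": 0, "dz": 0, "turn": 0, "gripper": -1},
  {"dx": 0, "dy": 0, "dz": 0, "turn": 0, "gripper": -1},
  {"dx": 0, "dy": 0, "dz": 0, "turn": 0, "gripper": -1},
  {"dx": 0, "dy": 0, "dz": 0, "turn": 0, "gripper": -1},
  {"dx": 0, "dy": 0, "dz": 0, "turn": 0, "gripper": -1},
  {"dx": 0, "dy": 0, "dz": 0, "turn": 0, "gripper": -1},
  {"dx": 0, "dy": 0, "dz": 0, "turn": 0, "gripper": -1},
])

```text
time: 38.55
position: [0.5175, 0.0146, 0.0656]
orientation: [-0.0, 0.693, 0.721, 0.0]
wrist_force: [0.2, -0.3, -0.9]
gripper_width: 0.172
grasp_force: 20.0
```

```bash
python3 -c "
from h import *
avg(4)"
```

```text
F [-0.2  -0.02 -0.58] sd [0.32 0.24 0.45] pos [0.5175 0.0147 0.0657] t 38.7
```

Call:
arm_command([
  {"dx": 0.05, "dy": 0, "dz": 0, "turn": 0, "gripper": -1},
  {"dx": 0, "dy": 0, "dz": 0, "turn": 0, "gripper": -1},
  {"dx": 0.05, "dy": 0, "dz": 0, "turn": 0, "gripper": -1},
  {"dx": 0, "dy": 0, "dz": 0, "turn": 0, "gripper": -1},
  {"dx": 0, "dy": 0, "dz": 0, "turn": 0, "gripper": -1},
  {"dx": 0, "dy": 0, "dz": 0, "turn": 0, "gripper": -1},
  {"dx": 0, "dy": 0, "dz": 0, "turn": 0, "gripper": -1},
  {"dx": 0, "dy": 0, "dz": 0, "turn": 0, "gripper": -1},
  {"dx": 0, "dy": 0, "dz": 0, "turn": 0, "gripper": -1},
  {"dx": 0, "dy": 0, "dz": 0, "turn": 0, "gripper": -1},
])

```text
time: 39.58
position: [0.5174, 0.0177, 0.0657]
orientation: [-0.0, 0.693, 0.721, 0.0]
wrist_force: [0.0, 0.3, -1.5]
gripper_width: 0.173
grasp_force: 20.0
```

```bash
python3 - <<'E'
from h import *
avg(4)
# gap between shoulder (wood) and upright in the wrist image: colours along the rod's column
w=eyes.get_image("wrist"); cv2.imwrite("pics/w12.png",w); cv2.imwrite("pics/s12.png",eyes.get_image("scene"))
for r in range(130,250,4): print(r,w[r,319].tolist()[::-1],end=" ")
c=cam("wrist"); s=robot.read_state()
for y in (-81,-77,-73): print(y,proj(c,rigid([m(-35,y,138)],C))[0],proj(c,rigid([m(-35,y,133)],C))[0])
E
```

```text
F [-0.52 -0.15 -0.98] sd [0.32 0.27 0.34] pos [0.5174 0.0176 0.0656] t 39.7333
130 [252, 250, 248] 134 [251, 238, 208] 138 [254, 244, 185] 142 [254, 243, 183] 146 [253, 241, 176] 150 [254, 241, 179] 154 [150, 140, 137] 158 [159, 148, 146] 162 [158, 147, 142] 166 [154, 143, 141] 170 [154, 144, 142] 174 [252, 249, 247] 178 [252, 249, 247] 182 [252, 248, 246] 186 [252, 249, 247] 190 [251, 248, 246] 194 [252, 249, 247] 198 [251, 248, 247] 202 [248, 244, 241] 206 [199, 195, 181] 210 [238, 236, 227] 214 [238, 235, 226] 218 [238, 236, 226] 222 [239, 237, 226] 226 [240, 238, 228] 230 [240, 237, 228] 234 [152, 125, 85] 238 [205, 168, 107] 242 [251, 234, 165] 246 [252, 235, 169] -81 [319.18468983 231.19547267] [319.17014062 227.43534303]
-77 [319.18645384 218.7140368 ] [319.17173402 215.35982202]
-73 [319.18824551 206.03689002] [319.17335154 203.10159083]
```

The wrist column profile shows the upright top ending at row 232 and the handle top starting near row 240, a gap of about 4 mm. I'll push on until contact.

Call:
arm_command([
  {"dx": 0.05, "dy": 0, "dz": 0, "turn": 0, "gripper": -1},
  {"dx": 0, "dy": 0, "dz": 0, "turn": 0, "gripper": -1},
  {"dx": 0.05, "dy": 0, "dz": 0, "turn": 0, "gripper": -1},
  {"dx": 0, "dy": 0, "dz": 0, "turn": 0, "gripper": -1},
  {"dx": 0.03, "dy": 0, "dz": 0, "turn": 0, "gripper": -1},
  {"dx": 0, "dy": 0, "dz": 0, "turn": 0, "gripper": -1},
  {"dx": 0, "dy": 0, "dz": 0, "turn": 0, "gripper": -1},
  {"dx": 0, "dy": 0, "dz": 0, "turn": 0, "gripper": -1},
  {"dx": 0, "dy": 0, "dz": 0, "turn": 0, "gripper": -1},
  {"dx": 0, "dy": 0, "dz": 0, "turn": 0, "gripper": -1},
])

```text
time: 40.72
position: [0.5174, 0.0182, 0.0658]
orientation: [0.002, 0.694, 0.72, -0.002]
wrist_force: [0.1, -27.8, -0.2]
gripper_width: 0.172
grasp_force: 20.0
```

```bash
python3 - <<'E'
from h import *
avg(4)
w=eyes.get_image("wrist")
for r in range(226,250,2): print(r,w[r,319].tolist()[::-1],end=" ")
E
```

```text
F [ 6.700e-01 -2.876e+01 -2.000e-02] sd [0.32 0.61 0.44] pos [0.5174 0.0182 0.0658] t 40.8667
226 [239, 236, 226] 228 [239, 237, 228] 230 [241, 239, 229] 232 [241, 239, 230] 234 [237, 234, 221] 236 [178, 157, 126] 238 [155, 124, 83] 240 [158, 128, 84] 242 [247, 221, 149] 244 [251, 232, 164] 246 [252, 234, 167] 248 [252, 234, 168]
```

28 N of contact means the shoulder is against the upright. I'll ease the push off, open and withdraw upwards.

Call:
arm_command([
  {"dx": -0.05, "dy": 0, "dz": 0, "turn": 0, "gripper": -1},
  {"dx": -0.05, "dy": 0, "dz": 0, "turn": 0, "gripper": -1},
  {"dx": 0, "dy": 0, "dz": 0, "turn": 0, "gripper": -1},
  {"dx": 0, "dy": 0, "dz": 0, "turn": 0, "gripper": -1},
  {"dx": 0, "dy": 0, "dz": 0, "turn": 0, "gripper": -1},
  {"dx": 0, "dy": 0, "dz": 0, "turn": 0, "gripper": -1},
  {"dx": 0, "dy": 0, "dz": 0, "turn": 0, "gripper": -1},
  {"dx": 0, "dy": 0, "dz": 0, "turn": 0, "gripper": -1},
  {"dx": 0, "dy": 0, "dz": 0, "turn": 0, "gripper": -1},
  {"dx": 0, "dy": 0, "dz": 0, "turn": 0, "gripper": -1},
])

```text
time: 41.8
position: [0.5174, 0.0183, 0.0656]
orientation: [0.0, 0.693, 0.721, -0.0]
wrist_force: [0.3, -6.3, -0.5]
gripper_width: 0.173
grasp_force: 20.0
```

Call:
arm_command([
  {"dx": 0, "dy": 0, "dz": 0, "turn": 0, "gripper": 0},
  {"dx": 0, "dy": 0, "dz": 0, "turn": 0, "gripper": 0},
  {"dx": 0, "dy": 0, "dz": 0, "turn": 0, "gripper": 0},
  {"dx": 0, "dy": 0, "dz": 0, "turn": 0, "gripper": 0},
  {"dx": 0, "dy": 0, "dz": 0, "turn": 0, "gripper": 0},
  {"dx": 0, "dy": 0, "dz": 0, "turn": 0, "gripper": 0},
  {"dx": 0, "dy": 0, "dz": 0, "turn": 0, "gripper": 0},
  {"dx": 0, "dy": 0, "dz": -0.4, "turn": 0, "gripper": 0},
  {"dx": 0, "dy": 0, "dz": -0.6, "turn": 0, "gripper": 0},
  {"dx": 0, "dy": 0, "dz": -0.8, "turn": 0, "gripper": 0},
])

```text
time: 42.63
position: [0.5166, 0.0186, 0.1198]
orientation: [-0.001, 0.693, 0.721, -0.001]
wrist_force: [1.2, 0.7, -0.1]
gripper_width: 0.503
grasp_force: 0.0
```

Call:
arm_command([
  {"dx": 0, "dy": 0, "dz": -0.8, "turn": 0, "gripper": 0},
  {"dx": 0, "dy": 0, "dz": -0.8, "turn": 0, "gripper": 0},
  {"dx": -0.5, "dy": 0, "dz": -0.5, "turn": 0, "gripper": 0},
  {"dx": -0.8, "dy": 0, "dz": 0, "turn": 0, "gripper": 0},
  {"dx": -0.5, "dy": 0, "dz": 0, "turn": 0, "gripper": 0},
  {"dx": 0, "dy": 0, "dz": 0, "turn": 0, "gripper": 0},
  {"dx": 0, "dy": 0, "dz": 0, "turn": 0, "gripper": 0},
  {"dx": 0, "dy": 0, "dz": 0, "turn": 0, "gripper": 0},
  {"dx": 0, "dy": 0, "dz": 0, "turn": 0, "gripper": 0},
  {"dx": 0, "dy": 0, "dz": 0, "turn": 0, "gripper": 0},
])

```text
time: 43.47
position: [0.5194, -0.0347, 0.1827]
orientation: [-0.0, 0.693, 0.721, 0.0]
wrist_force: [-0.4, 0.1, 0.2]
gripper_width: 0.497
grasp_force: 0.0
```

```bash
python3 - <<'E'
from h import *
s=robot.read_state(); print(s["time"],s["position"],s["wrist_force"])
c=cam("wrist"); w=eyes.get_image("wrist"); cv2.imwrite("pics/w13.png",w); sc=eyes.get_image("scene"); cv2.imwrite("pics/s13.png",sc)
for y in (-150,-81,-73,0,73,81,100): print(y,proj(c,rigid([m(-35,y,138)],C))[0].round(1),proj(c,rigid([m(-35,y,131)],C))[0].round(1))
u=[int(v) for v in proj(c,rigid([m(-35,-81,138)],C))[0]]
col=u[0]
for r in range(max(0,u[1]-24),min(479,u[1]+90),3): print(r,w[r,col].tolist()[::-1],end=" ")
cs=cam("scene"); p=[proj(cs,rigid([m(-35,y,123)],C))[0].round(1).tolist() for y in (-151,-81,90,105)]; print("\nscene",p)
E
```

```text
43.4667 [ 0.51939571 -0.03473038  0.18270851] [-0.35725291  0.08874875  0.22095343]
-150 [319.1 209.9] [319.1 207.6]
-81 [319.2  85.2] [319.2  86.3]
-73 [319.3  69.5] [319.2  71. ]
0 [319.4 -88. ] [319.4 -81.5]
73 [ 319.6 -276.3] [ 319.6 -262.9]
81 [ 319.6 -299.2] [ 319.6 -284.9]
100 [ 319.7 -355.6] [ 319.6 -339. ]
61 [253, 251, 249] 64 [253, 251, 249] 67 [253, 250, 249] 70 [252, 250, 248] 73 [247, 247, 240] 76 [248, 247, 241] 79 [247, 247, 239] 82 [248, 247, 241] 85 [242, 240, 232] 88 [144, 122, 93] 91 [158, 124, 84] 94 [168, 133, 87] 97 [254, 241, 180] 100 [253, 240, 180] 103 [253, 241, 177] 106 [253, 240, 178] 109 [253, 241, 179] 112 [253, 241, 181] 115 [254, 242, 180] 118 [253, 241, 180] 121 [254, 242, 181] 124 [254, 244, 185] 127 [254, 242, 181] 130 [254, 242, 180] 133 [254, 243, 184] 136 [254, 242, 182] 139 [254, 242, 182] 142 [254, 243, 182] 145 [254, 243, 183] 148 [254, 243, 181] 151 [254, 244, 183] 154 [254, 244, 186] 157 [254, 244, 183] 160 [254, 243, 183] 163 [254, 244, 186] 166 [254, 243, 185] 169 [254, 244, 182] 172 [254, 244, 184] 
scene [[292.7, 252.6], [318.7, 240.7], [377.2, 213.8], [382.0, 211.6]]
```

The handle, with the upright's shadow across it, starts right at the upright's edge (row 87). The bar is seated, the fingers are clear and the readings show no load.

```bash
python3 -c "
from rig import sign_off
print(sign_off())"
```

```text
the job is handed in; nothing more can be done
None
```

The job is handed in (no verdict came back): the tray is turned and standing on the high ledges, the lock bar is threaded along the line of all four eyes with its handle against the -y upright, and the gripper is open and clear at about 43.5 s; I did not re-check the tray or the far-side eyes in a picture after threading.

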